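# Clear the panel and set its mark under the drill

## Task

The white panel is to be drilled at its marked cross, but chisels and wood offcuts are lying on it and on the bench in its way. First clear them all, putting the chisels in the shallow steel tray and the wood offcuts in the deeper plywood crate; only when all are put away, slide the panel by its wooden pull until the centre of the cross is straight below the tip of the drill bit, and leave it lying flat on the bench there. Do not knock the drill, and leave the tape measure, the yellow tub and the hammer where they are.

Things in the scene. Friction and masses are not known exactly. Their poses are not given: they have to be found in the camera images.
- panel: White laminated furniture panel lying flat on the bench, 320 (x) x 240 (y) x 18 mm thick, about 0.8 kg, free to slide. Origin: centre of its underside; x runs along its length, from the end with the wooden pull to the end with the marked cross; z up.
- panel_cross (a point): Centre of the dark diagonal cross marked on the panel's top face, at (125, -30, 18) mm in the panel's frame. It may be partly hidden by things lying on the panel.
- panel_pull (a point): Centre of the top of the wooden pull (bar handle) fixed on the panel, at (-110, 0, 58) mm in the panel's frame: a solid bar 80 mm long (panel x) x 26 mm wide (panel y), standing 40 mm above the panel's top face.
- drill: Grey bench drill stand, fixed, bit pointing down. Origin: on the bench directly below the bit. Bit 8 mm across; chuck 40 mm across from 75 mm above the bench; grey head 110 mm wide from 210 mm up; column and base plate to the left (its +y side, the base plate starting 125 mm from the bit's axis).
- drill_tip (a point): Lowest point of the drill bit, 32 mm above the bench: 14 mm above the top of the panel, lower than the things that lie on the panel.
- tray: Shallow steel tray for the chisels, fixed, open on top, outside 150 (x) x 180 (y) x 35 mm high, walls and floor 5 mm. Origin: centre of its underside. Stands side by side with the crate; which one is nearer the robot varies.
- crate: Deeper plywood crate for the offcuts, fixed, open on top, outside 150 (x) x 180 (y) x 65 mm high, walls and floor 5 mm. Origin: centre of its underside.
- chisel1: Butt chisel, 105 mm long, lying along its x axis: wooden handle 65 x 26 x 22 mm high (x -52 to +12 mm), then a steel blade 40 x 20 x 5 mm to x = +52 mm at mid height. Origin: underside, middle of the overall length; grip the handle at x = -15 mm. 80 g. Starts either on the panel or on the bench between panel and drill; may be absent in some runs.
- chisel2: Butt chisel, 105 mm long, lying along its x axis: wooden handle 65 x 26 x 22 mm high (x -52 to +12 mm), then a steel blade 40 x 20 x 5 mm to x = +52 mm at mid height. Origin: underside, middle of the overall length; grip the handle at x = -15 mm. 80 g. Starts either on the panel or on the bench between panel and drill; may be absent in some runs.
- chisel3: Butt chisel, 105 mm long, lying along its x axis: wooden handle 65 x 26 x 22 mm high (x -52 to +12 mm), then a steel blade 40 x 20 x 5 mm to x = +52 mm at mid height. Origin: underside, middle of the overall length; grip the handle at x = -15 mm. 80 g. Starts either on the panel or on the bench between panel and drill; may be absent in some runs.
- offcut1: Offcut of square batten, 85 x 30 x 28 mm high, dark wood. Lying flat, 50 g. Origin: centre of its underside, long axis x. Starts either on the panel or on the bench between panel and drill; may be absent in some runs.
- offcut2: Light wood offcut with a half-lap end, 95 x 34 mm: 24 mm high for x from -47 to +12 mm, 12 mm high beyond; grip it at x = -15 mm. Lying flat, 50 g. Origin: centre of its underside, long axis x. Starts either on the panel or on the bench between panel and drill; may be absent in some runs.
- offcut3: Light wood offcut block, 75 x 40 x 25 mm high, with a dark knot on its top. Lying flat, 50 g. Origin: centre of its underside, long axis x. Starts either on the panel or on the bench between panel and drill; may be absent in some runs.
- offcut4: Light wood offcut of strip, 90 x 28 x 20 mm high, with two shallow dark grooves along its top. Lying flat, 50 g. Origin: centre of its underside, long axis x. Starts either on the panel or on the bench between panel and drill; may be absent in some runs.
- tape: Bystander: red tape measure, 72 x 72 x 38 mm. Origin: centre of its underside.
- tub: Bystander: yellow plastic tub, 80 x 140 x 60 mm. Origin: centre of its underside.
- hammer: Bystander: hammer lying on the far side of the bench, about 300 mm long. Origin: underside.

How it is judged:
By the outcome, as a careful person would: the job done as asked, in the order asked, and still so for the second after the job is handed in, with the robot touching nothing.
Of chisel1, chisel2, chisel3, offcut1, offcut2, offcut3, offcut4 only 5 to 7 are there at a start; the rules pass over those that are not, and their reading is None.
At some moment in a run one of chisel1, chisel2, chisel3, offcut1, offcut2, offcut3, offcut4, panel may be knocked a few centimetres aside while the robot is not near it.
Once in a run the grip may slacken for a moment while it holds something.
It also fails if it takes over 210 s, if anything falls off the work surface, if the arm or the gripper's body presses on something with over 40 N, if the wrist force passes 120 N, or if a joint passes its speed limit or range.

## Robot

A 7-joint arm with a two-finger parallel gripper is mounted at the origin on the work surface. World frame = base frame: x ahead of the robot, y to its left, z up, the work surface at z = 0. Lengths are in m, angles in rad, forces in N, time in s.
With the tool pointing down it reaches from about 0.4 to 0.85 m from the base axis. Payload 4.5 kg.
Tool frame: the origin (TCP) lies between the finger pads; the fingertips stand r.tip_reach ahead of it and the grasp point (between the pads) lies 3 mm ahead of it (r.tip_reach is the distance from the TCP to the fingertips, in m); z points along the fingers, y is the line along which they close (so a half turn about z gives the same grasp; the last joint's range is limited). The gripper opens to 88 mm and grips with 3 to 60 N. Pads are 18 mm wide; open, the fingers measure 123 mm over their backs; the gripper's body (75 mm by 187 mm) begins 45 mm behind the grasp point.
Start: joints at [1.252, 0.689, -0.195, 1.565, 0.157, 0.902, -0.215], TCP at [0.216, -0.587, 0.261] pointing down, gripper open.
Joint ranges: [-3.01, 3.01], [-0.46, 2.08], [-1.47, 1.51], [0.13, 2.56], [-1, 4.14], [0.04, 2.09], [-2.66, 2.66]. Speed limits (rad/s): [2.57, 2.57, 3.14, 3.14, 3.14, 3.14, 3.14].

## Interface

Orientations are given as a unit quaternion [x, y, z, w].
In Python, from plant import r gives the robot as it stands.
- The arm moves only by the tool step_arm, never from a script. Its argument "motion" is a list of rows, each an object with "dp": the shift along the tool's x, y, z in mm, a list of three; "twist": the turn, a rotation vector about the tool's x, y, z in rad, a list of three; "hand": the opening, from -1 (shut) to 1 (fully open). In form: [{"dp": [dx, dy, dz], "twist": [rx, ry, rz], "hand": hand}, ...]. A call has 1 to 5 rows; each row is the pose to reach, as a shift and turn from the pose commanded when the call began, along the tool's axes at that moment; what a row does not reach only later rows make up. A row lasts 1/8 s, in which the tool goes at most 62.5 mm and 10.7 degrees, less where a joint would pass 70% of its speed; a pose out of reach is approached as far as the arm can. A call with a gripper value outside its range is refused whole. The fingers move at their own pace and stop on an object; "force" is the grip in N (left out, the last holds). Time passes only in rows, so rows that repeat a pose let the fingers close. It gives the time, the measured TCP pose, the force, the opening and the grip force at its end, in the units of the state.
- r.get_state(): the state, without advancing time (a new reading comes with each control period).
- r.snapshot(name): name is "scene" or "top" or "wrist"; returns a dict with "pixels" (420x560x3 uint8, red, green, blue), "depth" (420x560 float32, m along the optical axis (not along the pixel's ray), 0 where there is no reading), "fx", "fy", "cx", "cy" (pixels), "xyz" and "orientation" of the camera in the world; the wrist camera has in their place "mount" (4x4, takes a point from camera to tool coordinates, whose origin is the TCP and whose axes are the flange's). Camera axes: x right, y down, z forward; pixel columns grow to the right and rows downward; lengths in m; the calibration is good to about 2 mm. The wrist camera is an equidistant fisheye: a pixel r from the principal point sees the ray r / f radians off the axis. A picture is of the moment at which its call begins: read the wrist's pose just before it.
- r.finish_job(): hands the job in; it is judged then, once.
Trained networks look in the newest picture that a camera, given by its name, has taken for a name from the list of things; names that differ only in an ending like _2 or _b are one class to them, and where a whole thing is asked for, a point or a joint stands for the part that bears it (a point fixed in the world has none). Each returns a list of dicts, best first, with "score" (0 to 1); they miss things now and then, are a little off and sometimes report something else, mostly with a low value. They report only what shows in the picture. A call takes as long as a camera call.
- r.search_frame(camera, thing): "at" ([x, y, z] in m, in the coordinates of the camera as it stood for that picture, good to about 4 mm: the middle of the surface that is visible of it).
The state is a dict: "clock": time; "q": joint angles; "qd": joint speeds; "joint_torque": joint torques, N m; "tool_pos": TCP position; "eef_rot": TCP orientation; "contact_force": force on the tool from outside, world axes, zero at the start; "moment": the same for the moment, N m; "opening": opening from 0.0 (shut) to 1.0 (fully open); "finger_force": force on a finger pad.
Only numpy, scipy, OpenCV 4.12 (cv2) and the standard library are available. Lean on these libraries where they do the work, as an engineer would, in place of code of your own. Each camera call takes 0.05 s, during which the arm holds its last target. There are 200 camera calls.

## Working session

There is one attempt and no reset: what is moved stays moved. The work goes in short steps, Python scripts to look and compute and a tool call to move; the robot and the scene stay as the last step left them, time stands still between calls to the robot, and variables do not carry over. Pictures are saved under pics/ and viewed, at most 14 in all, crops included, and the job is handed in when it is done.

Besides the shell and the picture viewer there is one more tool, called after "Call:" by a JSON object that holds its "fn" and its "kwargs", one argument or row to a line. step_arm: Moves the arm, as the interface text tells. Its arguments: {"type":"object","properties":{"motion":{"type":"array"},"force":{"type":"number"}},"required":["motion"]}

```bash
ls; mkdir -p pics
cat > h.py <<'E'
import numpy as np, cv2
from scipy.spatial.transform import Rotation as R
from plant import r
def cam(s):
    return np.array(s["xyz"]), R.from_quat(s["orientation"]) if len(np.ravel(s["orientation"]))==4 else R.from_matrix(s["orientation"])
def cloud(s):
    h,w=s["depth"].shape; v,u=np.mgrid[:h,:w]; d=s["depth"]
    P=np.stack([(u-s["cx"])/s["fx"]*d,(v-s["cy"])/s["fy"]*d,d],-1)
    t,o=cam(s); return P@o.as_matrix().T+t
def save(s,n): cv2.imwrite(n,s["pixels"][:,:,::-1])
E
python3 - <<'E'
from h import *
st=r.get_state(); print(st["clock"],st["tool_pos"],st["eef_rot"],st["opening"],r.tip_reach)
for n in ["top","scene"]:
    s=r.snapshot(n); save(s,f"pics/{n}0.png"); np.savez(f"/tmp/{n}0.npz",**s)
    print(n,s["xyz"],s["orientation"],s["fx"],s["cx"],s["cy"])
    t,o=cam(s)
    for th in "panel panel_cross panel_pull drill drill_tip tray crate chisel1 offcut1 offcut2 offcut3 offcut4 tape tub hammer".split():
        for d in r.search_frame(n,th):
            print(th,round(d["score"],2),np.round(o.apply(d["at"])+t,3))
E
```

```text
pics
0.0 [ 0.21570385 -0.58597442  0.25992408] [ 9.84473252e-01  1.75532355e-01 -2.29836535e-04 -8.68753798e-04] 1.0002560901303996 0.022
top [ 0.49535365 -0.0521084   1.11704293] [ 0.71140828 -0.70137627  0.02212518 -0.03847153] 403.7153658726547 280.71358934686447 201.43528793048765
panel 0.88 [ 0.53  -0.112  0.026]
panel 0.35 [0.448 0.162 0.022]
panel_cross 0.8 [ 0.528 -0.112  0.023]
panel_pull 0.76 [ 0.526 -0.108  0.018]
panel_pull 0.35 [ 0.417 -0.421  0.007]
drill 0.78 [0.532 0.332 0.339]
drill_tip 0.61 [0.536 0.331 0.341]
tray 0.65 [ 0.588 -0.415  0.005]
tray 0.45 [ 0.421 -0.421  0.007]
tray 0.35 [0.447 0.16  0.019]
crate 0.88 [ 0.424 -0.422  0.005]
chisel1 0.66 [0.476 0.007 0.04 ]
chisel1 0.63 [ 0.472 -0.09   0.039]
chisel1 0.61 [0.448 0.163 0.021]
chisel1 0.25 [ 0.59  -0.414  0.003]
offcut1 0.63 [0.656 0.16  0.027]
offcut1 0.58 [0.545 0.162 0.019]
offcut2 0.63 [0.656 0.16  0.027]
offcut2 0.58 [0.545 0.162 0.019]
offcut3 0.63 [0.656 0.16  0.027]
offcut3 0.58 [0.545 0.162 0.019]
offcut4 0.63 [0.656 0.16  0.027]
offcut4 0.58 [0.545 0.162 0.019]
tape 0.78 [0.775 0.024 0.037]
tub 
[... 404 characters left out ...]
.424 0.322]
drill 0.21 [0.554 0.161 0.02 ]
drill 0.18 [ 0.769 -0.151  0.025]
drill_tip 0.69 [0.569 0.426 0.319]
tray 0.72 [ 0.59  -0.413  0.003]
crate 0.91 [ 0.406 -0.414  0.028]
chisel1 0.71 [0.455 0.168 0.016]
chisel1 0.67 [0.488 0.005 0.038]
chisel1 0.57 [ 0.484 -0.089  0.038]
offcut1 0.86 [0.549 0.158 0.018]
offcut1 0.79 [0.67  0.163 0.024]
offcut2 0.86 [0.549 0.158 0.018]
offcut2 0.79 [0.67  0.163 0.024]
offcut3 0.86 [0.549 0.158 0.018]
offcut3 0.79 [0.67  0.163 0.024]
offcut4 0.86 [0.549 0.158 0.018]
offcut4 0.79 [0.67  0.163 0.024]
tape 0.68 [0.55  0.156 0.018]
tape 0.55 [0.795 0.021 0.035]
tub 0.62 [ 0.768 -0.151  0.024]
tub 0.46 [ 0.553 -0.102  0.015]
hammer 0.62 [0.782 0.245 0.025]
```

View pics/top0.png

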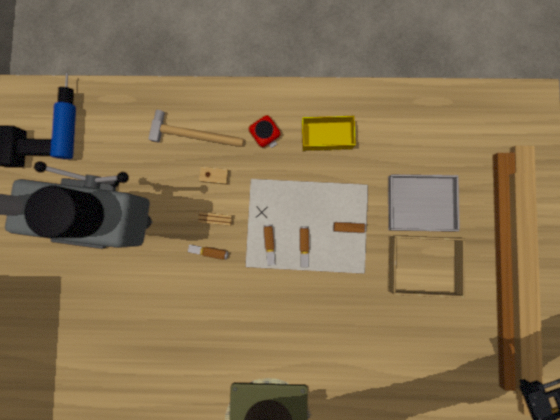

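View pics/scene0.png

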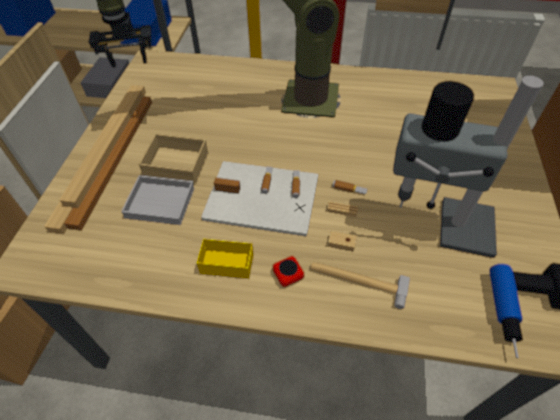

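The top view shows two chisels on the panel near (269,243) and (304,245). A third chisel is on the bench at (210,253), the grooved strip at (215,218) and the knotted block at (214,176). The pull is at (349,228), the cross at (262,212), the tray at (424,203), the crate at (427,265) and the drill to the left. The scene view shows the same five items and the bit near (443,195).

```bash
cat >> h.py <<'E'
def blobs(s,C,zmin,zmax,xr,yr,amin=60):
    m=((C[...,2]>zmin)&(C[...,2]<zmax)&(C[...,0]>xr[0])&(C[...,0]<xr[1])&(C[...,1]>yr[0])&(C[...,1]<yr[1])).astype(np.uint8)
    n,l,st,c=cv2.connectedComponentsWithStats(m)
    out=[]
    for i in range(1,n):
        if st[i,4]<amin: continue
        P=C[l==i]; (cx,cy),(w,h),a=cv2.minAreaRect((P[:,:2]*1000).astype(np.float32))
        if w<h: w,h,a=h,w,a+90
        a=(a+90)%180-90
        col=s["pixels"][l==i].mean(0)
        print("c",round(cx),round(cy),"size",round(w),round(h),"ang",round(a,1),"z",np.round(np.percentile(P[:,2],[10,50,90])*1000),"px",np.round(c[i]),"n",st[i,4],"rgb",np.round(col))
E
python3 - <<'E'
from h import *
for n in ["top","scene"]:
    s=dict(np.load(f"/tmp/{n}0.npz")); C=cloud(s)
    b=C[(abs(C[...,0]-.45)<.05)&(abs(C[...,1]+.28)<.05)][:,2]; print(n,"bench",b.mean(),b.std())
    print("objs on panel"); blobs(s,C,.028,.08,(.35,.72),(-.29,.1))
    print("on bench"); blobs(s,C,.009,.08,(.35,.72),(.07,.26),40)
    print("panel"); blobs(s,C,.010,.08,(.3,.72),(-.29,.1))
    print("bins"); blobs(s,C,.012,.08,(.3,.72),(-.55,-.3))
# bit in scene cam
P=C; m=(C[...,2]>.03)&(C[...,2]<.2)&(C[...,1]>.2)&(C[...,1]<.45)&(C[...,0]>.4)&(C[...,0]<.7)
v,u=np.nonzero(m)
for vv in np.unique(v): 
    q=C[vv][m[vv]]; print(vv,u[v==vv].min(),u[v==vv].max(),np.round(q.mean(0)*1000),end='; ')
E
```

```text
top bench 0.012684476426648208 0.018871140559996002
objs on panel
c 522 -206 size 79 26 ang 87.9 z [55. 58. 61.] px [349. 227.] n 319 rgb [123.  84.  47.]
c 473 4 size 107 26 ang 6.3 z [31. 38. 42.] px [269. 243.] n 356 rgb [135. 106.  78.]
c 469 -89 size 104 24 ang 0.6 z [31. 38. 42.] px [304. 245.] n 347 rgb [133. 103.  74.]
on bench
c 660 161 size 76 40 ang 85.2 z [22. 25. 28.] px [213. 175.] n 421 rgb [165. 131.  82.]
c 541 155 size 91 28 ang 85.0 z [18. 20. 23.] px [214. 218.] n 344 rgb [140. 109.  66.]
c 450 172 size 108 26 ang 79.8 z [13. 20. 24.] px [208. 252.] n 350 rgb [133. 102.  70.]
panel
c 526 -97 size 321 241 ang 87.9 z [16. 19. 24.] px [307. 226.] n 10411 rgb [169. 159. 146.]
bins
c 591 -410 size 182 148 ang -89.4 z [18. 33. 37.] px [426. 201.] n 805 rgb [111. 105. 101.]
c 424 -409 size 182 150 ang 88.5 z [22. 54. 66.] px [431. 269.] n 1377 rgb [108.  88.  58.]
scene bench 0.013765378734763703 0.020511668597007215
objs on panel
c 472 -88 size 109 27 ang 2.5 z [31. 38. 41.] px [267. 179.] n 196 rgb [136. 110.  82.]
c 475 6 size 110 25 ang 7.4 z [31. 38. 42.] px [296. 1
[... 848 characters left out ...]
19. 144.]; 186 400 413 [541. 320. 140.]; 187 399 413 [541. 320. 136.]; 188 399 413 [541. 321. 131.]; 189 399 413 [541. 322. 127.]; 190 398 413 [542. 321. 124.]; 191 398 412 [542. 321. 120.]; 192 398 412 [544. 321. 118.]; 193 398 412 [543. 322. 113.]; 194 398 411 [545. 321. 110.]; 195 398 432 [550. 325. 113.]; 196 398 436 [554. 329. 114.]; 197 399 435 [564. 336. 123.]; 198 399 435 [568. 339. 123.]; 199 400 434 [569. 339. 121.]; 200 401 434 [583. 348. 134.]; 201 401 434 [589. 354. 139.]; 202 401 434 [596. 359. 143.]; 203 400 435 [601. 360. 146.]; 204 400 435 [603. 361. 144.]; 205 400 435 [611. 364. 150.]; 206 399 435 [605. 361. 138.]; 207 400 434 [619. 367. 152.]; 208 428 433 [630. 374. 163.];
```

Run:
```python
import cv2
a=cv2.imread("pics/scene0.png")[130:270,380:520]; a=cv2.resize(a,(560,560),interpolation=cv2.INTER_CUBIC)
cv2.imwrite("pics/drill0.png",a)
```

```text
(no output)
```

View pics/drill0.png

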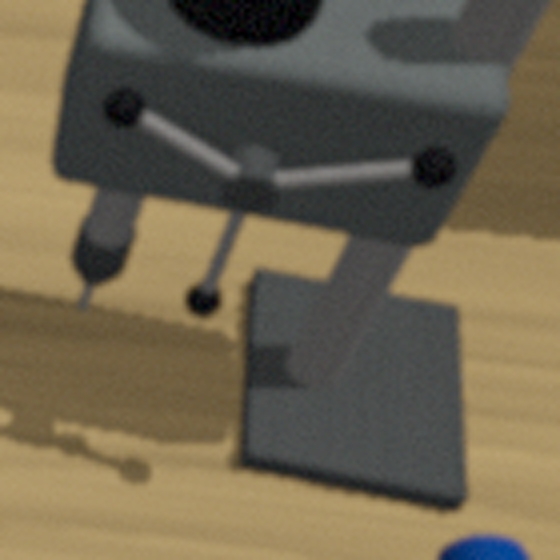

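The crop shows the chuck at the left of the head. The thin bit ends at crop (85,305), which is scene pixel (401,206). All five objects have sizes matching the given list, so I'll plan the first picks.

```bash
cat > nav.py <<'E'
# usage: nav.py "x y z yaw" ... (mm, deg): prints dp, twist per leg, from current pose
import sys, numpy as np
from h import r, R
st=r.get_state(); p=np.array(st["tool_pos"])*1000
M=R.from_quat(st["eef_rot"]).as_matrix(); yaw=np.degrees(np.arctan2(M[1,0],M[0,0]))
print("t",round(st["clock"],2),"at",p.round(1),"yaw",round(yaw,2),"tilt",np.degrees(np.arccos(-M[2,2])).round(2),"open",round(st["opening"],3))
for i,a in enumerate(sys.argv[1:]):
    w=np.array(a.split(),float); y=np.radians(yaw); c,s=np.cos(y),np.sin(y)
    d=w[:3]-p; dp=np.array([c*d[0]+s*d[1], s*d[0]-c*d[1], -d[2]])
    dy=(w[3]-yaw+90)%180-90
    print(i,"dp",dp.round(1),"twist",round(-np.radians(dy),4),"rows",np.ceil(max(np.linalg.norm(d)/62.5,abs(dy)/10.7)))
    p=w[:3]; yaw+=dy
E
python3 - <<'E'
from h import *
s=dict(np.load("/tmp/scene0.npz")); C=cloud(s)
for v in range(201,211): print(v,[(u,(C[v,u]*1000).round().tolist()) for u in range(398,404) if .02<C[v,u,2]<.09])
t,o=cam(s)
for uv in [(400.5,206.5),(400.5,207.5)]:
    d=o.apply([(uv[0]-s["cx"])/s["fx"],(uv[1]-s["cy"])/s["fy"],1]); print((t+d*(0.032-t[2])/d[2])*1000)
E
python3 nav.py "489 7 150 6.5" "489 7 44 6.5" "489 7 150 6.5" "606 -360 150 0" "606 -360 33 0"
```

```text
201 [(401, [531.0, 322.0, 64.0]), (402, [533.0, 324.0, 65.0]), (403, [530.0, 328.0, 63.0])]
202 [(401, [529.0, 323.0, 57.0]), (402, [533.0, 325.0, 61.0]), (403, [527.0, 329.0, 55.0])]
203 [(400, [530.0, 321.0, 52.0]), (401, [530.0, 324.0, 54.0]), (402, [533.0, 326.0, 57.0])]
204 [(400, [531.0, 322.0, 49.0]), (401, [532.0, 324.0, 51.0]), (402, [533.0, 327.0, 53.0])]
205 [(400, [533.0, 322.0, 47.0]), (401, [534.0, 325.0, 48.0])]
206 [(399, [533.0, 321.0, 41.0]), (400, [532.0, 323.0, 42.0]), (401, [530.0, 327.0, 40.0])]
207 [(400, [530.0, 325.0, 35.0])]
208 []
209 []
210 []
[525.77126948 327.02491772  32.        ]
[529.6438954  326.94931883  32.        ]
t 1.6 at [ 216.  -586.5  260.8] yaw 20.22 tilt 0.01 open 0.997
0 dp [ 461.3 -462.6  110.8] twist 0.2394 rows 11.0
1 dp [  0.   0. 106.] twist -0.0 rows 2.0
2 dp [   0.    0. -106.] twist -0.0 rows 2.0
3 dp [ 74.7 377.9  -0. ] twist 0.1134 rows 7.0
4 dp [  0.  -0. 117.] twist -0.0 rows 2.0
```

Call:
{"fn": "step_arm", "kwargs": {
  "motion": [
    {"dp": [50,-50,12],"twist": [0,0,0],"hand": 1},
    {"dp": [93,-93,22],"twist": [0,0,0],"hand": 1},
    {"dp": [136,-136,32],"twist": [0,0,0],"hand": 1},
    {"dp": [179,-179,42],"twist": [0,0,0],"hand": 1},
    {"dp": [220,-220,50],"twist": [0,0,0],"hand": 1}
  ]
}}

```text
clock: 2.22
tool_pos: [0.3463, -0.3049, 0.2111]
eef_rot: [0.985, 0.175, 0.001, 0.0]
contact_force: [1.0, 0.2, -0.2]
opening: 0.997
finger_force: 0.0
```

Call:
{"fn": "step_arm", "kwargs": {
  "motion": [
    {"dp": [43,-43,12],"twist": [0,0,0],"hand": 1},
    {"dp": [86,-86,22],"twist": [0,0,0],"hand": 1},
    {"dp": [129,-129,32],"twist": [0,0,0],"hand": 1},
    {"dp": [172,-172,42],"twist": [0,0,0],"hand": 1},
    {"dp": [210,-210,50],"twist": [0,0,0],"hand": 1}
  ]
}}

```text
clock: 2.85
tool_pos: [0.471, -0.0344, 0.1608]
eef_rot: [0.984, 0.176, 0.001, 0.0]
contact_force: [1.3, 0.5, -0.5]
opening: 1.0
finger_force: 0.0
```

```bash
python3 nav.py "489 7 150 6.5" "489 7 44 6.5" "489 7 150 6.5" "606 -360 150 0" "606 -360 33 0"
```

```text
t 2.85 at [471.  -34.4 160.8] yaw 20.29 tilt 0.06 open 1.0
0 dp [ 31.2 -32.6  10.8] twist 0.2407 rows 2.0
1 dp [  0.   0. 106.] twist -0.0 rows 2.0
2 dp [   0.    0. -106.] twist -0.0 rows 2.0
3 dp [ 74.7 377.9  -0. ] twist 0.1134 rows 7.0
4 dp [  0.  -0. 117.] twist -0.0 rows 2.0
```

Call:
{"fn": "step_arm", "kwargs": {
  "motion": [
    {"dp": [15,-16,5],"twist": [0,0,0.12],"hand": 0.6},
    {"dp": [31,-32.5,11],"twist": [0,0,0.24],"hand": 0.6},
    {"dp": [31,-32.5,60],"twist": [0,0,0.24],"hand": 0.6},
    {"dp": [31,-32.5,100],"twist": [0,0,0.24],"hand": 0.6},
    {"dp": [31,-32.5,117],"twist": [0,0,0.24],"hand": 0.6}
  ]
}}

```text
clock: 3.48
tool_pos: [0.4871, 0.0046, 0.0424]
eef_rot: [0.998, 0.057, -0.001, -0.0]
contact_force: [0.8, -0.6, 0.4]
opening: 0.799
finger_force: 0.0
```

Call:
{"fn": "step_arm", "kwargs": {
  "motion": [
    {"dp": [0,0,0],"twist": [0,0,0],"hand": -1},
    {"dp": [0,0,0],"twist": [0,0,0],"hand": -1},
    {"dp": [0,0,0],"twist": [0,0,0],"hand": -1},
    {"dp": [0,0,0],"twist": [0,0,0],"hand": -1},
    {"dp": [0,0,0],"twist": [0,0,0],"hand": -1}
  ],
  "force": 30
}}

```text
clock: 4.1
tool_pos: [0.488, 0.0045, 0.0446]
eef_rot: [0.998, 0.056, 0.001, -0.0]
contact_force: [-0.2, 0.0, 4.9]
opening: 0.289
finger_force: 30.0
```

Call:
{"fn": "step_arm", "kwargs": {
  "motion": [
    {"dp": [0,0,-15],"twist": [0,0,0],"hand": -1},
    {"dp": [0,0,-50],"twist": [0,0,0],"hand": -1},
    {"dp": [0,0,-106],"twist": [0,0,0],"hand": -1}
  ]
}}

```text
clock: 4.47
tool_pos: [0.4867, 0.0044, 0.1509]
eef_rot: [0.998, 0.056, -0.001, 0.0]
contact_force: [0.8, 0.7, -1.4]
opening: 0.293
finger_force: 30.0
```

```bash
python3 nav.py "606 -360 150 0" "606 -360 33 0" "606 -360 150 0" "485 -88 150 1.5" "485 -88 44 1.5"
```

```text
t 4.47 at [486.7   4.4 150.9] yaw 6.47 tilt 0.17 open 0.293
0 dp [ 77.5 375.5   0.9] twist 0.1128 rows 7.0
1 dp [  0.   0. 117.] twist -0.0 rows 2.0
2 dp [   0.    0. -117.] twist -0.0 rows 2.0
3 dp [-121. -272.   -0.] twist -0.0262 rows 5.0
4 dp [  0.   0. 106.] twist -0.0 rows 2.0
```

Call:
{"fn": "step_arm", "kwargs": {
  "motion": [
    {"dp": [12,60,0],"twist": [0,0,0.02],"hand": -1},
    {"dp": [25,120,0],"twist": [0,0,0.05],"hand": -1},
    {"dp": [37,180,0],"twist": [0,0,0.08],"hand": -1},
    {"dp": [50,240,0],"twist": [0,0,0.113],"hand": -1},
    {"dp": [62,300,0],"twist": [0,0,0.113],"hand": -1}
  ]
}}

```text
clock: 5.1
tool_pos: [0.5832, -0.2885, 0.1511]
eef_rot: [1.0, -0.0, 0.0, -0.0]
contact_force: [1.2, 0.6, -1.3]
opening: 0.289
finger_force: 30.0
```

```bash
python3 nav.py "609 -362 150 0" "609 -362 34 0"
```

```text
t 5.1 at [ 583.2 -288.5  151.1] yaw -0.03 tilt 0.01 open 0.289
0 dp [25.9 73.5  1.1] twist -0.0005 rows 2.0
1 dp [  0.  -0. 116.] twist -0.0 rows 2.0
```

Call:
{"fn": "step_arm", "kwargs": {
  "motion": [
    {"dp": [13,37,1],"twist": [0,0,0],"hand": -1},
    {"dp": [26,73.5,1],"twist": [0,0,0],"hand": -1},
    {"dp": [26,73.5,60],"twist": [0,0,0],"hand": -1},
    {"dp": [26,73.5,105],"twist": [0,0,0],"hand": -1},
    {"dp": [26,73.5,117],"twist": [0,0,0],"hand": -1}
  ]
}}

```text
clock: 5.72
tool_pos: [0.6059, -0.3583, 0.0312]
eef_rot: [1.0, -0.0, -0.004, -0.002]
contact_force: [-13.5, 9.1, 39.3]
opening: 0.292
finger_force: 30.0
```

Call:
{"fn": "step_arm", "kwargs": {
  "motion": [
    {"dp": [0,0,0],"twist": [0,0,0],"hand": -1},
    {"dp": [0,0,0],"twist": [0,0,0],"hand": -0.28},
    {"dp": [0,0,0],"twist": [0,0,0],"hand": -0.28},
    {"dp": [0,0,-50],"twist": [0,0,0],"hand": -0.28},
    {"dp": [0,0,-116],"twist": [0,0,0],"hand": 0.2}
  ]
}}

```text
clock: 6.35
tool_pos: [0.6083, -0.3597, 0.1461]
eef_rot: [1.0, -0.0, -0.001, -0.001]
contact_force: [0.9, -0.8, 0.9]
opening: 0.452
finger_force: 0.0
```

```bash
cat > look.py <<'E'
import sys
from h import *
s=r.snapshot("top"); save(s,f"pics/{sys.argv[1]}.png"); np.savez("/tmp/last.npz",**s); C=cloud(s)
print("on panel"); blobs(s,C,.028,.075,(.35,.72),(-.29,.1))
print("bench"); blobs(s,C,.009,.075,(.35,.72),(.07,.26),40)
print("panel"); blobs(s,C,.010,.08,(.3,.72),(-.29,.1),2000)
print("tray"); blobs(s,C,.012,.05,(.525,.655),(-.49,-.33),40)
E
python3 nav.py "485 -88 150 1.5"; python3 look.py l1
```

```text
t 6.35 at [ 608.3 -359.7  146.1] yaw -0.0 tilt 0.14 open 0.452
0 dp [-123.3 -271.7   -3.9] twist -0.0262 rows 5.0
on panel
c 522 -206 size 80 26 ang 88.6 z [55. 58. 61.] px [348. 227.] n 321 rgb [135.  93.  53.]
c 469 -89 size 104 24 ang 0.7 z [31. 38. 42.] px [304. 245.] n 343 rgb [146. 114.  83.]
bench
c 660 162 size 76 40 ang 84.8 z [22. 25. 28.] px [213. 175.] n 416 rgb [178. 144.  91.]
c 541 155 size 90 28 ang 84.9 z [17. 20. 24.] px [214. 218.] n 346 rgb [152. 120.  74.]
c 450 172 size 108 26 ang 80.2 z [13. 20. 24.] px [208. 252.] n 349 rgb [145. 112.  78.]
panel
c 526 -97 size 320 241 ang 87.8 z [16. 19. 22.] px [307. 226.] n 10404 rgb [184. 176. 162.]
tray
c 569 -360 size 56 25 ang -1.3 z [16. 20. 27.] px [404. 211.] n 163 rgb [140. 126. 108.]
```

Call:
{"fn": "step_arm", "kwargs": {
  "motion": [
    {"dp": [-25,-54,0],"twist": [0,0,0],"hand": 0.6},
    {"dp": [-50,-109,0],"twist": [0,0,0],"hand": 0.6},
    {"dp": [-75,-163,0],"twist": [0,0,0],"hand": 0.6},
    {"dp": [-100,-218,0],"twist": [0,0,0],"hand": 0.6},
    {"dp": [-123,-271,0],"twist": [0,0,-0.02],"hand": 0.6}
  ]
}}

```text
clock: 7.02
tool_pos: [0.4858, -0.0875, 0.1464]
eef_rot: [1.0, 0.01, 0.001, 0.0]
contact_force: [1.8, 0.1, 0.2]
opening: 0.798
finger_force: 0.0
```

Call:
{"fn": "step_arm", "kwargs": {
  "motion": [
    {"dp": [0,0,40],"twist": [0,0,0],"hand": 0.6},
    {"dp": [0,0,80],"twist": [0,0,0],"hand": 0.6},
    {"dp": [0,0,96],"twist": [0,0,0],"hand": 0.6},
    {"dp": [0,0,101],"twist": [0,0,0],"hand": 0.6}
  ]
}}

```text
clock: 7.52
tool_pos: [0.4863, -0.0894, 0.0444]
eef_rot: [1.0, 0.01, -0.0, 0.0]
contact_force: [0.1, -0.1, 0.2]
opening: 0.802
finger_force: 0.0
```

```bash
python3 nav.py "485 -88 44 1.5"
```

```text
t 7.53 at [486.3 -89.4  44.4] yaw 1.12 tilt 0.01 open 0.802
0 dp [-1.2 -1.4  0.4] twist -0.0067 rows 1.0
```

Call:
{"fn": "step_arm", "kwargs": {
  "motion": [
    {"dp": [0,0,0],"twist": [0,0,0],"hand": -1},
    {"dp": [0,0,0],"twist": [0,0,0],"hand": -1},
    {"dp": [0,0,0],"twist": [0,0,0],"hand": -1},
    {"dp": [0,0,0],"twist": [0,0,0],"hand": -1},
    {"dp": [0,0,0],"twist": [0,0,0],"hand": -1}
  ]
}}

```text
clock: 8.15
tool_pos: [0.4862, -0.0892, 0.0448]
eef_rot: [1.0, 0.01, 0.0, 0.0]
contact_force: [-0.4, -0.4, 1.9]
opening: 0.289
finger_force: 30.0
```

Call:
{"fn": "step_arm", "kwargs": {
  "motion": [
    {"dp": [0,0,-15],"twist": [0,0,0],"hand": -1},
    {"dp": [0,0,-50],"twist": [0,0,0],"hand": -1},
    {"dp": [0,0,-106],"twist": [0,0,0],"hand": -1},
    {"dp": [0,30,-106],"twist": [0,0,0.02],"hand": -1},
    {"dp": [0,80,-106],"twist": [0,0,0.02],"hand": -1}
  ]
}}

```text
clock: 8.78
tool_pos: [0.4886, -0.168, 0.1524]
eef_rot: [1.0, 0.002, 0.001, -0.0]
contact_force: [1.1, -0.5, -1.1]
opening: 0.294
finger_force: 30.0
```

```bash
python3 nav.py "609 -460 150 0"  "609 -460 37 0"
```

```text
t 8.78 at [ 488.6 -168.   152.4] yaw 0.25 tilt 0.15 open 0.294
0 dp [119.1 292.5   2.4] twist 0.0044 rows 6.0
1 dp [  0.   0. 113.] twist -0.0 rows 2.0
```

Call:
{"fn": "step_arm", "kwargs": {
  "motion": [
    {"dp": [23,57,0],"twist": [0,0,0],"hand": -1},
    {"dp": [46,114,0],"twist": [0,0,0],"hand": -1},
    {"dp": [70,171,0],"twist": [0,0,0],"hand": -1},
    {"dp": [93,228,0],"twist": [0,0,0],"hand": -1},
    {"dp": [115,280,2],"twist": [0,0,0],"hand": -1}
  ]
}}

```text
clock: 9.4
tool_pos: [0.6026, -0.4515, 0.1499]
eef_rot: [1.0, -0.001, 0.0, 0.0]
contact_force: [0.9, -0.5, -1.8]
opening: 0.29
finger_force: 30.0
```

Call:
{"fn": "step_arm", "kwargs": {
  "motion": [
    {"dp": [4,12.5,10],"twist": [0,0,0],"hand": -1},
    {"dp": [4,12.5,50],"twist": [0,0,0],"hand": -1},
    {"dp": [4,12.5,90],"twist": [0,0,0],"hand": -1},
    {"dp": [4,12.5,107],"twist": [0,0,0],"hand": -1},
    {"dp": [4,12.5,113],"twist": [0,0,0],"hand": -1}
  ]
}}

```text
clock: 10.02
tool_pos: [0.6064, -0.4615, 0.0354]
eef_rot: [1.0, -0.0, -0.0, -0.0]
contact_force: [0.2, -0.7, -0.2]
opening: 0.295
finger_force: 30.0
```

Call:
{"fn": "step_arm", "kwargs": {
  "motion": [
    {"dp": [0,0,1],"twist": [0,0,0],"hand": -1},
    {"dp": [0,0,1],"twist": [0,0,0],"hand": -0.28},
    {"dp": [0,0,1],"twist": [0,0,0],"hand": -0.28},
    {"dp": [0,0,-50],"twist": [0,0,0],"hand": -0.28},
    {"dp": [0,0,-110],"twist": [0,0,0],"hand": 0.2}
  ]
}}

```text
clock: 10.65
tool_pos: [0.606, -0.4613, 0.1461]
eef_rot: [1.0, -0.0, -0.001, -0.001]
contact_force: [0.3, 0.3, 0.1]
opening: 0.451
finger_force: 0.0
```

```bash
python3 look.py l2; python3 nav.py "480 0 150 0" "451.5 158.5 150 80" "451.5 158.5 26 80"
```

```text
on panel
c 522 -206 size 79 26 ang 89.5 z [55. 58. 60.] px [348. 227.] n 321 rgb [129.  88.  50.]
bench
c 660 161 size 76 40 ang 85.2 z [22. 25. 28.] px [213. 175.] n 422 rgb [171. 137.  86.]
c 541 155 size 90 28 ang 84.9 z [18. 20. 23.] px [214. 218.] n 341 rgb [146. 114.  70.]
c 451 172 size 108 26 ang 79.5 z [13. 21. 24.] px [208. 252.] n 348 rgb [138. 106.  73.]
panel
c 526 -97 size 320 241 ang 87.9 z [16. 18. 21.] px [307. 226.] n 10405 rgb [179. 171. 159.]
tray
c 594 -360 size 106 26 ang -0.6 z [17. 25. 29.] px [404. 200.] n 380 rgb [131. 102.  74.]
c 562 -462 size 51 26 ang 0.7 z [16. 20. 28.] px [442. 213.] n 165 rgb [133. 117. 100.]
t 10.7 at [ 610.6 -464.9  157.4] yaw -0.03 tilt 0.87 open 0.493
0 dp [-130.9 -464.8    7.4] twist -0.0006 rows 8.0
1 dp [ -28.5 -158.5   -0. ] twist -1.3963 rows 8.0
2 dp [  0.   0. 124.] twist -0.0 rows 2.0
```

View pics/l2.png

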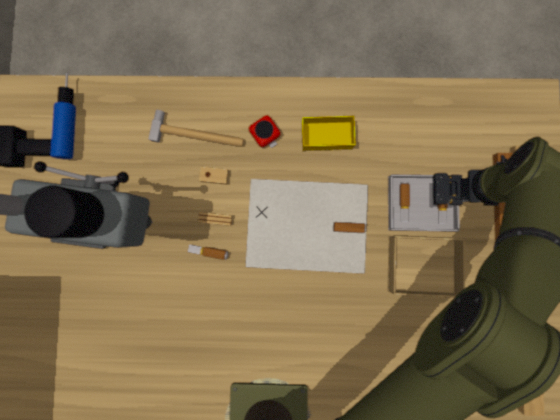

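The tray holds two chisels, at (405,195) and (442,205). The panel is clear and the bench items are unmoved. Next is the bench chisel.

Call:
{"fn": "step_arm", "kwargs": {
  "motion": [
    {"dp": [-17,-57,0],"twist": [0,0,-0.15],"hand": 0.2},
    {"dp": [-34,-115,0],"twist": [0,0,-0.3],"hand": 0.2},
    {"dp": [-50,-172,0],"twist": [0,0,-0.45],"hand": 0.2},
    {"dp": [-66,-230,0],"twist": [0,0,-0.6],"hand": 0.2},
    {"dp": [-82,-288,0],"twist": [0,0,-0.75],"hand": 0.2}
  ]
}}

```text
clock: 11.32
tool_pos: [0.5248, -0.1721, 0.1465]
eef_rot: [0.93, 0.368, 0.001, 0.001]
contact_force: [1.0, 0.0, -0.6]
opening: 0.599
finger_force: 0.0
```

```bash
python3 nav.py "480 0 150 65" "451.5 158.5 110 80" "451.5 158.5 26 80"
```

```text
t 11.32 at [ 524.8 -172.1  146.5] yaw 43.22 tilt 0.15 open 0.599
0 dp [  85.2 -156.1   -3.5] twist -0.3801 rows 3.0
1 dp [131.6 -92.8  40. ] twist -0.2618 rows 3.0
2 dp [ 0.  0. 84.] twist -0.0 rows 2.0
```

Call:
{"fn": "step_arm", "kwargs": {
  "motion": [
    {"dp": [28,-52,0],"twist": [0,0,-0.13],"hand": 0.5},
    {"dp": [56,-104,0],"twist": [0,0,-0.26],"hand": 0.5},
    {"dp": [85,-156,0],"twist": [0,0,-0.38],"hand": 0.5},
    {"dp": [85,-156,0],"twist": [0,0,-0.38],"hand": 0.5}
  ]
}}

```text
clock: 11.82
tool_pos: [0.4803, 0.0042, 0.1463]
eef_rot: [0.842, 0.54, 0.001, -0.001]
contact_force: [0.0, -1.0, 0.4]
opening: 0.748
finger_force: 0.0
```

Call:
{"fn": "step_arm", "kwargs": {
  "motion": [
    {"dp": [45,-30,10],"twist": [0,0,-0.09],"hand": 0.5},
    {"dp": [90,-60,20],"twist": [0,0,-0.18],"hand": 0.5},
    {"dp": [131.5,-93,36],"twist": [0,0,-0.26],"hand": 0.5},
    {"dp": [131.5,-93,36],"twist": [0,0,-0.26],"hand": 0.5}
  ]
}}

```text
clock: 12.32
tool_pos: [0.4523, 0.1616, 0.1092]
eef_rot: [0.766, 0.643, 0.001, -0.001]
contact_force: [-0.1, -0.1, 0.3]
opening: 0.757
finger_force: 0.0
```

```bash
python3 nav.py "451.5 158.5 26 80"
python3 - <<'E'
from h import *
s=r.snapshot("wrist"); save(s,"pics/w1.png"); print({k:np.round(v,3).tolist() for k,v in s.items() if k not in("pixels","depth")})
E
```

```text
t 12.32 at [452.3 161.6 109.2] yaw 80.05 tilt 0.17 open 0.757
0 dp [-3.2 -0.2 83.2] twist 0.0008 rows 2.0
{'fx': 325.192, 'fy': 325.192, 'cx': 276.705, 'cy': 208.436, 'mount': [[-0.0, -0.964, -0.265, 0.068], [1.0, -0.0, 0.001, 0.001], [-0.001, -0.265, 0.964, -0.124], [0.0, 0.0, 0.0, 1.0]]}
```

View pics/w1.png

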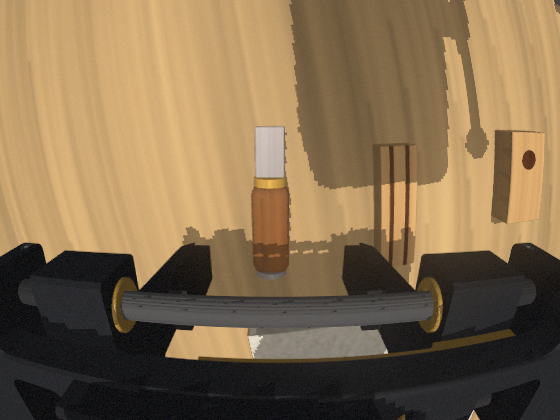

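The wrist view shows the chisel handle centred at column 270 between the fingers, aligned for the grasp. The strip at (395,215) is clear of the right finger.

Call:
{"fn": "step_arm", "kwargs": {
  "motion": [
    {"dp": [-3,-0.5,30],"twist": [0,0,0],"hand": 0.5},
    {"dp": [-3,-0.5,60],"twist": [0,0,0],"hand": 0.5},
    {"dp": [-3,-0.5,78],"twist": [0,0,0],"hand": 0.5},
    {"dp": [-3,-0.5,83],"twist": [0,0,0],"hand": 0.5}
  ]
}}

```text
clock: 12.88
tool_pos: [0.4525, 0.1515, 0.0261]
eef_rot: [0.769, 0.639, -0.001, 0.001]
contact_force: [0.9, -0.5, -0.4]
opening: 0.75
finger_force: 0.0
```

Call:
{"fn": "step_arm", "kwargs": {
  "motion": [
    {"dp": [0,0,0],"twist": [0,0,0],"hand": -1},
    {"dp": [0,0,0],"twist": [0,0,0],"hand": -1},
    {"dp": [0,0,0],"twist": [0,0,0],"hand": -1},
    {"dp": [0,0,0],"twist": [0,0,0],"hand": -1},
    {"dp": [0,0,0],"twist": [0,0,0],"hand": -1}
  ]
}}

```text
clock: 13.5
tool_pos: [0.4515, 0.1542, 0.0269]
eef_rot: [0.768, 0.64, 0.0, 0.0]
contact_force: [-0.6, 1.3, 3.5]
opening: 0.294
finger_force: 30.0
```

Call:
{"fn": "step_arm", "kwargs": {
  "motion": [
    {"dp": [0,0,-15],"twist": [0,0,0],"hand": -1},
    {"dp": [0,0,-50],"twist": [0,0,0],"hand": -1},
    {"dp": [0,0,-100],"twist": [0,0,0],"hand": -1},
    {"dp": [0,0,-124],"twist": [0,0,0],"hand": -1}
  ]
}}

```text
clock: 14.0
tool_pos: [0.4522, 0.1542, 0.1536]
eef_rot: [0.768, 0.64, 0.002, 0.001]
contact_force: [0.7, -0.0, -1.2]
opening: 0.29
finger_force: 30.0
```

```bash
python3 nav.py "500 -100 150 45" "570 -411 150 0" "570 -411 37 0"
```

```text
t 14.0 at [452.2 154.2 153.6] yaw 79.61 tilt 0.19 open 0.29
0 dp [-241.4   92.8    3.6] twist 0.6041 rows 5.0
1 dp [-170.4  269.4   -0. ] twist 0.7854 rows 6.0
2 dp [  0.   0. 113.] twist -0.0 rows 2.0
```

Call:
{"fn": "step_arm", "kwargs": {
  "motion": [
    {"dp": [-48,18,0],"twist": [0,0,0.12],"hand": -1},
    {"dp": [-96,37,0],"twist": [0,0,0.24],"hand": -1},
    {"dp": [-145,56,0],"twist": [0,0,0.36],"hand": -1},
    {"dp": [-193,74,0],"twist": [0,0,0.48],"hand": -1},
    {"dp": [-241,93,0],"twist": [0,0,0.6],"hand": -1}
  ]
}}

```text
clock: 14.62
tool_pos: [0.4996, -0.1014, 0.1515]
eef_rot: [0.924, 0.383, 0.0, 0.0]
contact_force: [0.8, -0.2, -1.2]
opening: 0.293
finger_force: 30.1
```

Call:
{"fn": "step_arm", "kwargs": {
  "motion": [
    {"dp": [-30,49,0],"twist": [0,0,0.15],"hand": -1},
    {"dp": [-60,98,0],"twist": [0,0,0.3],"hand": -1},
    {"dp": [-90,147,0],"twist": [0,0,0.46],"hand": -1},
    {"dp": [-120,196,0],"twist": [0,0,0.62],"hand": -1},
    {"dp": [-150,240,0],"twist": [0,0,0.785],"hand": -1}
  ]
}}

```text
clock: 15.25
tool_pos: [0.5644, -0.377, 0.1516]
eef_rot: [1.0, -0.0, 0.0, -0.0]
contact_force: [0.9, -0.4, -0.7]
opening: 0.29
finger_force: 30.1
```

```bash
python3 nav.py "566 -411.5 150 0" "566 -411.5 37 0"
```

```text
t 15.25 at [ 564.4 -377.   151.6] yaw -0.06 tilt 0.04 open 0.29
0 dp [ 1.6 34.5  1.6] twist -0.001 rows 1.0
1 dp [  0.  -0. 113.] twist -0.0 rows 2.0
```

Call:
{"fn": "step_arm", "kwargs": {
  "motion": [
    {"dp": [1,34,0],"twist": [0,0,0],"hand": -1},
    {"dp": [1,34,50],"twist": [0,0,0],"hand": -1},
    {"dp": [1,34,90],"twist": [0,0,0],"hand": -1},
    {"dp": [1,34,108],"twist": [0,0,0],"hand": -1},
    {"dp": [1,34,114],"twist": [0,0,0],"hand": -1}
  ]
}}

```text
clock: 15.88
tool_pos: [0.5655, -0.4089, 0.0365]
eef_rot: [1.0, 0.002, -0.0, -0.0]
contact_force: [-0.0, -0.5, -1.3]
opening: 0.289
finger_force: 30.1
```

Call:
{"fn": "step_arm", "kwargs": {
  "motion": [
    {"dp": [0,0,0],"twist": [0,0,0],"hand": -1},
    {"dp": [0,0,0],"twist": [0,0,0],"hand": -0.32},
    {"dp": [0,0,0],"twist": [0,0,0],"hand": -0.32},
    {"dp": [0,0,-50],"twist": [0,0,0],"hand": -0.32},
    {"dp": [0,0,-110],"twist": [0,0,0],"hand": 0.2}
  ]
}}

```text
clock: 16.5
tool_pos: [0.5651, -0.4087, 0.1472]
eef_rot: [1.0, 0.002, -0.001, -0.001]
contact_force: [0.7, 0.1, 0.3]
opening: 0.431
finger_force: 0.0
```

Call:
{"fn": "step_arm", "kwargs": {
  "motion": [
    {"dp": [-17,-57,0],"twist": [0,0,-0.15],"hand": 0.2},
    {"dp": [-25,-115,0],"twist": [0,0,-0.3],"hand": 0.2},
    {"dp": [-35,-172,0],"twist": [0,0,-0.45],"hand": 0.2},
    {"dp": [-45,-230,0],"twist": [0,0,-0.6],"hand": 0.2},
    {"dp": [-50,-288,0],"twist": [0,0,-0.75],"hand": 0.2}
  ]
}}

```text
clock: 17.12
tool_pos: [0.5141, -0.1199, 0.1475]
eef_rot: [0.929, 0.371, 0.001, 0.001]
contact_force: [1.2, -0.0, 0.2]
opening: 0.597
finger_force: 0.0
```

```bash
python3 look.py l3; python3 nav.py "530 0 150 65" "542 157 110 85" "542 157 25 85"
```

```text
on panel
bench
c 660 162 size 75 41 ang 84.8 z [22. 25. 28.] px [213. 175.] n 424 rgb [181. 146.  93.]
c 541 155 size 91 28 ang 84.9 z [17. 20. 23.] px [214. 218.] n 343 rgb [155. 122.  76.]
panel
c 526 -97 size 320 241 ang 87.9 z [16. 18. 21.] px [285. 217.] n 5475 rgb [188. 182. 170.]
tray
c 594 -360 size 106 26 ang -0.2 z [18. 25. 29.] px [404. 200.] n 383 rgb [140. 110.  81.]
c 590 -461 size 106 28 ang -1.9 z [17. 25. 29.] px [442. 202.] n 380 rgb [139. 108.  77.]
c 584 -408 size 106 26 ang 0.5 z [17. 25. 29.] px [422. 207.] n 381 rgb [139. 108.  78.]
t 17.18 at [ 513.6 -109.3  147.4] yaw 44.46 tilt 0.44 open 0.603
0 dp [ 88.2 -66.5  -2.6] twist -0.3585 rows 2.0
1 dp [147.4 -55.5  40. ] twist -0.3491 rows 3.0
2 dp [ 0.  0. 85.] twist -0.0 rows 2.0
```

View pics/l3.png

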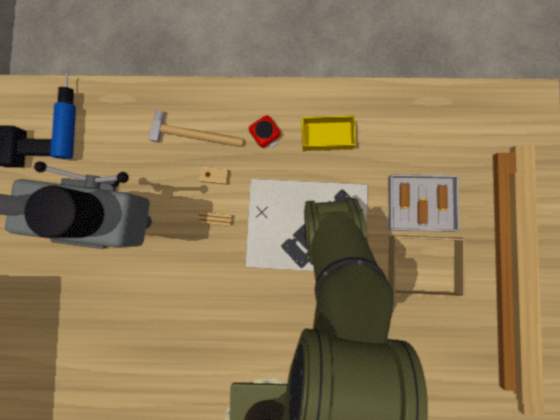

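All three chisels lie flat in the tray, at (405,200), (423,207) and (443,202). The strip at (214,218) and the block at (213,175) remain. Next is the strip.

Call:
{"fn": "step_arm", "kwargs": {
  "motion": [
    {"dp": [42,-37,5],"twist": [0,0,-0.15],"hand": 0.5},
    {"dp": [84,-74,10],"twist": [0,0,-0.3],"hand": 0.5},
    {"dp": [126,-111,15],"twist": [0,0,-0.45],"hand": 0.5},
    {"dp": [168,-148,25],"twist": [0,0,-0.6],"hand": 0.5},
    {"dp": [209,-185,37],"twist": [0,0,-0.733],"hand": 0.5}
  ]
}}

```text
clock: 17.8
tool_pos: [0.5408, 0.1583, 0.1102]
eef_rot: [0.735, 0.679, 0.001, 0.001]
contact_force: [0.5, -1.1, 0.7]
opening: 0.749
finger_force: 0.0
```

Call:
{"fn": "step_arm", "kwargs": {
  "motion": [
    {"dp": [0,0,0],"twist": [0,0,0],"hand": 0.5},
    {"dp": [0,0,0],"twist": [0,0,0],"hand": 0.5}
  ]
}}

```text
clock: 18.05
tool_pos: [0.54, 0.1557, 0.1099]
eef_rot: [0.736, 0.677, -0.0, 0.001]
contact_force: [0.8, -0.2, 0.3]
opening: 0.75
finger_force: 0.0
```

```bash
python3 nav.py "542 157 25 85"
```

```text
t 18.05 at [540.  155.7 109.9] yaw 85.17 tilt 0.08 open 0.75
0 dp [ 1.5  1.8 84.9] twist 0.003 rows 2.0
```

Call:
{"fn": "step_arm", "kwargs": {
  "motion": [
    {"dp": [1.5,1.5,30],"twist": [0,0,0],"hand": 0.5},
    {"dp": [1.5,1.5,60],"twist": [0,0,0],"hand": 0.5},
    {"dp": [1.5,1.5,80],"twist": [0,0,0],"hand": 0.5},
    {"dp": [1.5,1.5,85],"twist": [0,0,0],"hand": 0.5}
  ]
}}

```text
clock: 18.55
tool_pos: [0.5413, 0.1554, 0.0239]
eef_rot: [0.737, 0.676, -0.001, 0.001]
contact_force: [0.7, 0.1, -0.3]
opening: 0.751
finger_force: 0.0
```

Call:
{"fn": "step_arm", "kwargs": {
  "motion": [
    {"dp": [0,0,0],"twist": [0,0,0],"hand": -1},
    {"dp": [0,0,0],"twist": [0,0,0],"hand": -1},
    {"dp": [0,0,0],"twist": [0,0,0],"hand": -1},
    {"dp": [0,0,0],"twist": [0,0,0],"hand": -1},
    {"dp": [0,0,0],"twist": [0,0,0],"hand": -1}
  ]
}}

```text
clock: 19.18
tool_pos: [0.5416, 0.158, 0.025]
eef_rot: [0.736, 0.677, 0.0, 0.0]
contact_force: [-0.4, -0.3, 4.2]
opening: 0.311
finger_force: 30.1
```

Call:
{"fn": "step_arm", "kwargs": {
  "motion": [
    {"dp": [0,0,-15],"twist": [0,0,0],"hand": -1},
    {"dp": [0,0,-50],"twist": [0,0,0],"hand": -1},
    {"dp": [0,0,-100],"twist": [0,0,0],"hand": -1},
    {"dp": [0,0,-125],"twist": [0,0,0],"hand": -1}
  ]
}}

```text
clock: 19.68
tool_pos: [0.5422, 0.1583, 0.1528]
eef_rot: [0.736, 0.677, 0.002, 0.001]
contact_force: [0.1, 0.1, -1.5]
opening: 0.315
finger_force: 30.0
```

```bash
python3 nav.py "480 -120 150 45" "425 -368 150 0" "425 -368 38 0"
```

```text
t 19.68 at [542.2 158.3 152.8] yaw 85.24 tilt 0.21 open 0.315
0 dp [-282.5  -39.     2.8] twist 0.7024 rows 5.0
1 dp [-214.3  136.5   -0. ] twist 0.7854 rows 5.0
2 dp [  0.   0. 112.] twist -0.0 rows 2.0
```

Call:
{"fn": "step_arm", "kwargs": {
  "motion": [
    {"dp": [-57,-8,0],"twist": [0,0,0.14],"hand": -1},
    {"dp": [-113,-16,0],"twist": [0,0,0.28],"hand": -1},
    {"dp": [-170,-24,0],"twist": [0,0,0.42],"hand": -1},
    {"dp": [-226,-31,0],"twist": [0,0,0.56],"hand": -1},
    {"dp": [-282,-39,0],"twist": [0,0,0.7],"hand": -1}
  ]
}}

```text
clock: 20.3
tool_pos: [0.4789, -0.1215, 0.1504]
eef_rot: [0.924, 0.382, 0.001, 0.0]
contact_force: [0.7, 0.8, -0.9]
opening: 0.314
finger_force: 30.0
```

Call:
{"fn": "step_arm", "kwargs": {
  "motion": [
    {"dp": [-43,27,0],"twist": [0,0,0.15],"hand": -1},
    {"dp": [-86,54,0],"twist": [0,0,0.3],"hand": -1},
    {"dp": [-129,81,0],"twist": [0,0,0.46],"hand": -1},
    {"dp": [-172,108,0],"twist": [0,0,0.62],"hand": -1},
    {"dp": [-214,136,0],"twist": [0,0,0.785],"hand": -1}
  ]
}}

```text
clock: 20.92
tool_pos: [0.4241, -0.3689, 0.1505]
eef_rot: [1.0, -0.001, 0.0, -0.0]
contact_force: [1.7, 0.1, -1.4]
opening: 0.314
finger_force: 30.0
```

Call:
{"fn": "step_arm", "kwargs": {
  "motion": [
    {"dp": [0,0,0],"twist": [0,0,0],"hand": -1},
    {"dp": [0,0,0],"twist": [0,0,0],"hand": -1}
  ]
}}

```text
clock: 21.18
tool_pos: [0.4248, -0.3664, 0.15]
eef_rot: [1.0, 0.002, 0.0, -0.001]
contact_force: [0.4, 0.3, 0.1]
opening: 0.316
finger_force: 30.0
```

```bash
python3 nav.py  "425 -368 38 0"
```

```text
t 21.18 at [ 424.8 -366.4  150. ] yaw 0.24 tilt 0.07 open 0.316
0 dp [  0.2   1.6 112. ] twist 0.0042 rows 2.0
```

Call:
{"fn": "step_arm", "kwargs": {
  "motion": [
    {"dp": [0,1.5,50],"twist": [0,0,0],"hand": -1},
    {"dp": [0,1.5,90],"twist": [0,0,0],"hand": -1},
    {"dp": [0,1.5,108],"twist": [0,0,0],"hand": -1},
    {"dp": [0,1.5,113],"twist": [0,0,0],"hand": -1},
    {"dp": [0,1.5,113],"twist": [0,0,0],"hand": -0.2}
  ]
}}

```text
clock: 21.8
tool_pos: [0.4254, -0.3689, 0.0375]
eef_rot: [1.0, 0.002, 0.001, 0.0]
contact_force: [-0.2, 0.6, -0.3]
opening: 0.386
finger_force: 0.0
```

Call:
{"fn": "step_arm", "kwargs": {
  "motion": [
    {"dp": [0,0,0],"twist": [0,0,0],"hand": -0.2},
    {"dp": [0,0,0],"twist": [0,0,0],"hand": -0.2},
    {"dp": [0,0,-50],"twist": [0,0,0],"hand": -0.2},
    {"dp": [0,0,-110],"twist": [0,0,0],"hand": 0.2},
    {"dp": [0,0,-112],"twist": [0,0,0],"hand": 0.2}
  ]
}}

```text
clock: 22.42
tool_pos: [0.4268, -0.371, 0.1531]
eef_rot: [1.0, 0.001, 0.004, 0.003]
contact_force: [0.5, -0.1, -0.3]
opening: 0.586
finger_force: 0.0
```

Call:
{"fn": "step_arm", "kwargs": {
  "motion": [
    {"dp": [25,-57,0],"twist": [0,0,-0.15],"hand": 0.6},
    {"dp": [50,-115,0],"twist": [0,0,-0.3],"hand": 0.6},
    {"dp": [75,-172,0],"twist": [0,0,-0.45],"hand": 0.6},
    {"dp": [100,-230,0],"twist": [0,0,-0.6],"hand": 0.6},
    {"dp": [125,-285,0],"twist": [0,0,-0.75],"hand": 0.6}
  ]
}}

```text
clock: 23.05
tool_pos: [0.5489, -0.0816, 0.1479]
eef_rot: [0.929, 0.37, -0.001, -0.0]
contact_force: [0.8, -1.0, 0.2]
opening: 0.797
finger_force: 0.0
```

```bash
cat >> look.py <<'E'
print("crate"); blobs(s,C,.012,.07,(.357,.493),(-.49,-.325),40)
E
python3 nav.py "661 163 110 85"; python3 look.py l4;python3 nav.py "661 163 110 85"
```

```text
t 23.05 at [548.9 -81.6 147.9] yaw 43.42 tilt 0.06 open 0.797
0 dp [ 249.6 -100.6   37.9] twist -0.7257 rows 5.0
on panel
c 522 -218 size 55 26 ang 90.0 z [55. 58. 61.] px [354. 227.] n 200 rgb [92. 62. 36.]
bench
c 660 161 size 75 40 ang 85.3 z [22. 25. 28.] px [213. 175.] n 420 rgb [185. 150.  95.]
panel
c 530 5 size 241 117 ang -1.9 z [16. 18. 21.] px [264. 226.] n 2709 rgb [193. 186. 174.]
tray
c 594 -360 size 107 26 ang 0.3 z [16. 25. 29.] px [404. 200.] n 383 rgb [144. 113.  83.]
c 589 -462 size 105 27 ang -1.7 z [17. 25. 28.] px [442. 202.] n 380 rgb [142. 110.  80.]
c 584 -408 size 107 26 ang -0.6 z [18. 25. 29.] px [422. 207.] n 378 rgb [142. 111.  80.]
crate
c 422 -368 size 87 29 ang 0.2 z [21. 25. 28.] px [408. 265.] n 392 rgb [156. 123.  76.]
t 23.1 at [553.4 -69.9 148.3] yaw 44.4 tilt 0.61 open 0.797
0 dp [239.8 -91.1  38.3] twist -0.7085 rows 5.0
```

Call:
{"fn": "step_arm", "kwargs": {
  "motion": [
    {"dp": [50,-20,0],"twist": [0,0,-0.15],"hand": 0.6},
    {"dp": [100,-40,10],"twist": [0,0,-0.3],"hand": 0.6},
    {"dp": [150,-60,20],"twist": [0,0,-0.45],"hand": 0.6},
    {"dp": [200,-80,30],"twist": [0,0,-0.6],"hand": 0.6},
    {"dp": [249,-100,38],"twist": [0,0,-0.725],"hand": 0.6}
  ]
}}

```text
clock: 23.72
tool_pos: [0.6621, 0.1607, 0.1091]
eef_rot: [0.738, 0.675, -0.001, -0.0]
contact_force: [0.3, -0.0, 0.6]
opening: 0.8
finger_force: 0.0
```

Call:
{"fn": "step_arm", "kwargs": {
  "motion": [
    {"dp": [0,0,0],"twist": [0,0,0],"hand": 0.6},
    {"dp": [0,0,0],"twist": [0,0,0],"hand": 0.6}
  ]
}}

```text
clock: 23.98
tool_pos: [0.6614, 0.1582, 0.1095]
eef_rot: [0.74, 0.673, -0.001, 0.0]
contact_force: [0.2, -0.4, 0.7]
opening: 0.796
finger_force: 0.0
```

```bash
python3 nav.py "661 163 26 85"
```

```text
t 23.98 at [661.4 158.2 109.5] yaw 84.6 tilt 0.16 open 0.796
0 dp [ 4.8 -0.9 83.5] twist -0.0069 rows 2.0
```

Call:
{"fn": "step_arm", "kwargs": {
  "motion": [
    {"dp": [4,-1,30],"twist": [0,0,0],"hand": 0.6},
    {"dp": [4,-1,60],"twist": [0,0,0],"hand": 0.6},
    {"dp": [4,-1,78],"twist": [0,0,0],"hand": 0.6},
    {"dp": [4,-1,83],"twist": [0,0,0],"hand": 0.6}
  ]
}}

```text
clock: 24.48
tool_pos: [0.6609, 0.1619, 0.0266]
eef_rot: [0.74, 0.673, -0.001, 0.0]
contact_force: [0.1, -0.2, -0.7]
opening: 0.8
finger_force: 0.0
```

Call:
{"fn": "step_arm", "kwargs": {
  "motion": [
    {"dp": [0,0,0],"twist": [0,0,0],"hand": -1},
    {"dp": [0,0,0],"twist": [0,0,0],"hand": -1},
    {"dp": [0,0,0],"twist": [0,0,0],"hand": -1},
    {"dp": [0,0,0],"twist": [0,0,0],"hand": -1},
    {"dp": [0,0,0],"twist": [0,0,0],"hand": -1}
  ]
}}

```text
clock: 25.1
tool_pos: [0.6619, 0.1638, 0.0284]
eef_rot: [0.739, 0.673, 0.0, 0.0]
contact_force: [0.2, 0.3, 4.9]
opening: 0.453
finger_force: 30.0
```

Call:
{"fn": "step_arm", "kwargs": {
  "motion": [
    {"dp": [0,0,-15],"twist": [0,0,0],"hand": -1},
    {"dp": [0,0,-50],"twist": [0,0,0],"hand": -1},
    {"dp": [0,0,-100],"twist": [0,0,0],"hand": -1},
    {"dp": [0,0,-125],"twist": [0,0,0],"hand": -1}
  ]
}}

```text
clock: 25.6
tool_pos: [0.6627, 0.1642, 0.1562]
eef_rot: [0.739, 0.673, 0.002, 0.001]
contact_force: [-0.1, -0.4, -0.3]
opening: 0.451
finger_force: 30.0
```

```bash
python3 nav.py "550 -100 150 45" "425 -450 150 0"
```

```text
t 25.6 at [662.7 164.2 156.2] yaw 84.66 tilt 0.25 open 0.451
0 dp [-273.5  -87.7    6.2] twist 0.6923 rows 5.0
1 dp [-335.9  159.1   -0. ] twist 0.7854 rows 6.0
```

Call:
{"fn": "step_arm", "kwargs": {
  "motion": [
    {"dp": [-55,-18,0],"twist": [0,0,0.14],"hand": -1},
    {"dp": [-110,-35,0],"twist": [0,0,0.28],"hand": -1},
    {"dp": [-165,-53,0],"twist": [0,0,0.42],"hand": -1},
    {"dp": [-220,-70,0],"twist": [0,0,0.56],"hand": -1},
    {"dp": [-273,-88,0],"twist": [0,0,0.69],"hand": -1}
  ]
}}

```text
clock: 26.22
tool_pos: [0.548, -0.1017, 0.1534]
eef_rot: [0.924, 0.382, 0.0, 0.0]
contact_force: [1.3, -0.4, -0.0]
opening: 0.449
finger_force: 30.0
```

Call:
{"fn": "step_arm", "kwargs": {
  "motion": [
    {"dp": [-55,26,0],"twist": [0,0,0.15],"hand": -1},
    {"dp": [-110,52,0],"twist": [0,0,0.3],"hand": -1},
    {"dp": [-165,78,0],"twist": [0,0,0.46],"hand": -1},
    {"dp": [-220,104,0],"twist": [0,0,0.62],"hand": -1},
    {"dp": [-275,130,0],"twist": [0,0,0.785],"hand": -1}
  ]
}}

```text
clock: 26.85
tool_pos: [0.4462, -0.3883, 0.1534]
eef_rot: [1.0, -0.001, 0.001, 0.0]
contact_force: [0.9, -0.5, -0.7]
opening: 0.451
finger_force: 30.0
```

Call:
{"fn": "step_arm", "kwargs": {
  "motion": [
    {"dp": [0,0,0],"twist": [0,0,0],"hand": -1},
    {"dp": [0,0,0],"twist": [0,0,0],"hand": -1}
  ]
}}

```text
clock: 27.1
tool_pos: [0.4471, -0.3857, 0.1529]
eef_rot: [1.0, 0.002, 0.0, -0.001]
contact_force: [0.4, 0.7, -0.4]
opening: 0.448
finger_force: 30.0
```

```bash
python3 nav.py  "425 -450 153 0" "425 -450 40 0"
```

```text
t 27.1 at [ 447.1 -385.7  152.9] yaw 0.22 tilt 0.07 open 0.448
0 dp [-22.4  64.2  -0.1] twist 0.0039 rows 2.0
1 dp [  0.   0. 113.] twist -0.0 rows 2.0
```

Call:
{"fn": "step_arm", "kwargs": {
  "motion": [
    {"dp": [-11,32,0],"twist": [0,0,0],"hand": -1},
    {"dp": [-22,64,0],"twist": [0,0,0],"hand": -1},
    {"dp": [-22,64,0],"twist": [0,0,0],"hand": -1},
    {"dp": [-22,64,50],"twist": [0,0,0],"hand": -1},
    {"dp": [-22,64,90],"twist": [0,0,0],"hand": -1}
  ]
}}

```text
clock: 27.72
tool_pos: [0.427, -0.4474, 0.0617]
eef_rot: [1.0, 0.004, 0.001, -0.001]
contact_force: [-0.2, -0.3, -0.8]
opening: 0.453
finger_force: 30.0
```

Call:
{"fn": "step_arm", "kwargs": {
  "motion": [
    {"dp": [0,0,18],"twist": [0,0,0],"hand": -1},
    {"dp": [0,0,24],"twist": [0,0,0],"hand": -1},
    {"dp": [0,0,24],"twist": [0,0,0],"hand": 0.04},
    {"dp": [0,0,24],"twist": [0,0,0],"hand": 0.04},
    {"dp": [0,0,24],"twist": [0,0,0],"hand": 0.04}
  ]
}}

```text
clock: 28.35
tool_pos: [0.4254, -0.4512, 0.0397]
eef_rot: [1.0, 0.001, 0.001, 0.001]
contact_force: [0.3, -0.3, 0.8]
opening: 0.519
finger_force: 0.0
```

Call:
{"fn": "step_arm", "kwargs": {
  "motion": [
    {"dp": [0,0,-50],"twist": [0,0,0],"hand": 0.04},
    {"dp": [0,0,-110],"twist": [0,0,0],"hand": 0.2},
    {"dp": [0,0,-160],"twist": [0,0,0],"hand": 0.2},
    {"dp": [0,0,-160],"twist": [0,0,0],"hand": 0.2}
  ]
}}

```text
clock: 28.85
tool_pos: [0.4269, -0.4528, 0.2036]
eef_rot: [1.0, 0.001, 0.004, 0.003]
contact_force: [0.2, 0.4, 0.7]
opening: 0.606
finger_force: 0.0
```

```bash
python3 look.py l5
python3 - <<'E'
from h import *
s=r.snapshot("scene"); np.savez("/tmp/scene1.npz",**s); save(s,"pics/s1.png")
E
python3 nav.py "525 -206 200 0"
```

```text
on panel
c 487 -216 size 81 26 ang 87.5 z [55. 58. 61.] px [352. 241.] n 318 rgb [125.  84.  47.]
bench
panel
c 491 -106 size 321 241 ang 87.5 z [16. 18. 21.] px [310. 239.] n 10516 rgb [175. 167. 155.]
tray
c 594 -360 size 106 26 ang -0.7 z [17. 25. 29.] px [404. 200.] n 382 rgb [128.  99.  73.]
c 590 -461 size 106 26 ang -2.9 z [18. 25. 29.] px [442. 202.] n 380 rgb [126.  97.  69.]
c 584 -408 size 107 27 ang -0.1 z [17. 25. 29.] px [422. 207.] n 381 rgb [127.  98.  70.]
crate
c 423 -368 size 87 28 ang 0.3 z [22. 25. 28.] px [408. 265.] n 394 rgb [150. 117.  71.]
c 424 -449 size 75 41 ang -0.2 z [17. 29. 33.] px [435. 263.] n 282 rgb [123.  96.  59.]
t 28.95 at [ 424.7 -450.6  199.1] yaw 0.15 tilt 0.05 open 0.601
0 dp [ 100.9 -244.4   -0.9] twist 0.0027 rows 5.0
```

View pics/s1.png

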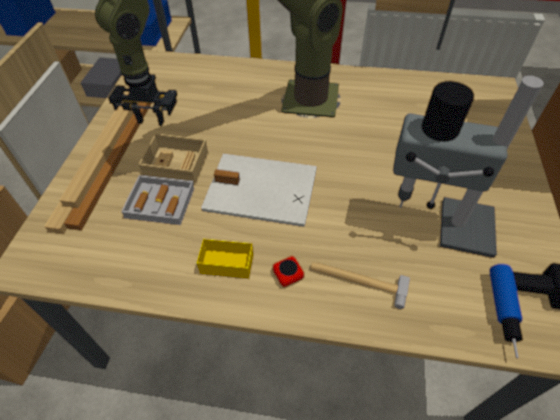

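The scene view shows everything put away, with two blocks in the crate and three chisels in the tray. The panel has been knocked about 35 mm towards the robot, and its cross is now at (298,198). I'll measure the cross and bit in the scene camera.

```bash
cat > cross.py <<'E'
from h import *
def ray(s,uv,z):
    t,o=cam(s); d=o.apply([(uv[0]-s["cx"])/s["fx"],(uv[1]-s["cy"])/s["fy"],1]); return (t+d*(z-t[2])/d[2])*1000
def cross(s,guess,rad=.025,z=.018):
    # darkness-weighted centroid of the cross near guess (mm)
    C=cloud(s); t,o=cam(s); g=np.array(guess)/1000
    v,u=np.mgrid[:420,:560]; d=np.stack([(u-s["cx"])/s["fx"],(v-s["cy"])/s["fy"],np.ones(u.shape)],-1)@o.as_matrix().T
    P=t+d*((z-t[2])/d[...,2])[...,None]
    m=np.hypot(P[...,0]-g[0],P[...,1]-g[1])<rad
    gr=cv2.cvtColor(s["pixels"],cv2.COLOR_RGB2GRAY).astype(float); w=np.where(m,np.clip(np.median(gr[m])-15-gr,0,None),0)
    return np.array([(P[...,i]*w).sum()/w.sum()*1000 for i in (0,1)]), np.array([(u*w).sum(),(v*w).sum()])/w.sum(), (w>0).sum()
E
python3 - <<'E'
from cross import *
print(r.get_state()["q"])
for f in ("last","scene1"):
    s=dict(np.load(f"/tmp/{f}.npz")); print(f,cross(s,(526,18)))
    C=cloud(s); blobs(s,C,.045,.075,(.35,.72),(-.29,.1))
s=dict(np.load("/tmp/scene1.npz")); C=cloud(s)
# bit: rows 201-206, subpixel centroid by depth-mask
g=cv2.cvtColor(s["pixels"],cv2.COLOR_RGB2GRAY); print(g[199:212,394:410])
print((C[199:212,396:406,2]*1000).round().astype(int))
# chuck silhouettes and head
m=(C[...,2]>.08)&(C[...,2]<.16)&(abs(C[...,1]-.32)<.05)&(abs(C[...,0]-.54)<.06); P=C[m][:,:2]*1000
f=lambda p: np.hypot(*(P-p).T)-20
from scipy.optimize import least_squares
q=least_squares(f,[525,325],loss="soft_l1",f_scale=2); print("chuck axis",q.x,np.abs(q.fun).mean(),len(P))
E
```

```text
[ 0.77292346  0.75223028 -0.05814815  1.64841416  0.05891583  0.74177741
 -0.88110049]
last (array([527.02140825,  17.07920558]), array([264.56326148, 224.14151828]), np.int64(78))
c 487 -216 size 81 26 ang 87.5 z [55. 58. 61.] px [352. 241.] n 311 rgb [124.  84.  46.]
scene1 (array([527.95467595,  19.00779064]), array([297.76759966, 198.37659033]), np.int64(52))
c 490 -214 size 80 28 ang 85.0 z [48. 56. 59.] px [226. 174.] n 210 rgb [123.  88.  53.]
[[151 150 154 150 146 125  86  54  34  37  40  36  53  68  91 116]
 [148 150 150 151 149 138 110  73  51  50  59  74  89 114 131 140]
 [147 149 148 150 150 142 123  87  69  84  97 112 128 140 145 149]
 [144 144 146 146 147 141 122  92  85 111 131 138 144 146 151 148]
 [131 135 138 139 138 134 110  86  97 125 139 143 146 145 145 145]
 [110 117 124 130 127 119  92  87 106 127 138 138 138 140 140 141]
 [ 90  98 102 109 106  94  85  85 110 121 129 129 132 134 136 134]
 [ 92  93  91  96  89  87  81  86  95 105 109 117 122 126 127 125]
 [ 97  96  93  95  95  92  85  87  91  96  95  99 105 112 107 109]
 [ 99  99  95 101  98  97  96  92  95  96  95  94  97  98  96  99]
 [ 95  95  96  97  97  98  97  94  95  97  97  96  97  95  94  98]
 [ 95  96  93  95  94  96  96  94  96  94  96  95  96  96  97  96]
 [ 91  92  91  92  93  91  95  93  92  93  95  97  92  94  94  94]]
[[ 1 -1  0  3 83 87 91 88 92 94]
 [ 3  2  1  2  2 83 82 86 87 86]
 [ 0  1  5  0  1 63 61 66 78 -2]
 [ 0  3 -1 -1  1 58 61 59 -2  0]
 [-3 -3  3  3 54 55 57 -3  4  4]
 [ 0  4  0  0 44 52 49  3  2  0]
 [ 3  0 -3  2 45 49  0  1 -1 -2]
 [ 3 -3 -1 37 42 41  2  4 -4  2]
 [ 1  4 -1  1 36 -1 -2 -4 -1 -2]
 [ 3  0  0 -1  2  1  0  1  2  1]
 [-1 -4  4  1 -2  4 -1  1 -1  1]
 [ 2 -3  1  4 -2 -1  2  1  1 -2]
 [ 1  2  3 -4 -2 -2  0  3  5  0]]
chuck axis [526.73043646 325.33782061] 1.4975966460391765 262
```

Call:
{"fn": "step_arm", "kwargs": {
  "motion": [
    {"dp": [12,-47,0],"twist": [0,0,-0.16],"hand": 0.4},
    {"dp": [24,-94,0],"twist": [0,0,-0.32],"hand": 0.4},
    {"dp": [36,-141,0],"twist": [0,0,-0.48],"hand": 0.4},
    {"dp": [48,-188,0],"twist": [0,0,-0.64],"hand": 0.4},
    {"dp": [63,-236,0],"twist": [0,0,-0.8],"hand": 0.4}
  ]
}}

```text
clock: 29.58
tool_pos: [0.4861, -0.2127, 0.197]
eef_rot: [0.92, 0.393, -0.001, -0.001]
contact_force: [0.2, -0.4, -0.4]
opening: 0.702
finger_force: 0.0
```

Call:
{"fn": "step_arm", "kwargs": {
  "motion": [
    {"dp": [0,0,10],"twist": [0,0,-0.16],"hand": 0.4},
    {"dp": [0,0,30],"twist": [0,0,-0.32],"hand": 0.4},
    {"dp": [0,0,50],"twist": [0,0,-0.48],"hand": 0.4},
    {"dp": [0,0,70],"twist": [0,0,-0.64],"hand": 0.4},
    {"dp": [0,0,79],"twist": [0,0,-0.727],"hand": 0.4}
  ]
}}

```text
clock: 30.2
tool_pos: [0.4853, -0.2138, 0.1169]
eef_rot: [0.72, 0.694, -0.001, -0.003]
contact_force: [-0.7, 0.5, -0.3]
opening: 0.7
finger_force: 0.0
```

Call:
{"fn": "step_arm", "kwargs": {
  "motion": [
    {"dp": [0,0,0],"twist": [0,0,0],"hand": 0.4},
    {"dp": [0,0,0],"twist": [0,0,0],"hand": 0.4}
  ]
}}

```text
clock: 30.45
tool_pos: [0.4869, -0.2143, 0.1192]
eef_rot: [0.722, 0.692, -0.0, -0.001]
contact_force: [0.2, 1.0, -0.1]
opening: 0.695
finger_force: 0.0
```

```bash
python3 nav.py "488 -215 46 87.5"; python3 look.py l6 | sed -n 1,6p
```

```text
t 30.45 at [ 486.9 -214.3  119.2] yaw 87.57 tilt 0.06 open 0.695
0 dp [-0.7  1.1 73.2] twist 0.0012 rows 2.0
on panel
c 488 -190 size 29 26 ang -89.6 z [53. 58. 61.] px [342. 240.] n 124 rgb [134.  93.  55.]
bench
panel
c 491 -105 size 320 241 ang 87.6 z [16. 18. 21.] px [300. 238.] n 8670 rgb [187. 179. 167.]
tray
```

Descend and grip the pull.

Call:
{"fn": "step_arm", "kwargs": {
  "motion": [
    {"dp": [0,1,30],"twist": [0,0,0],"hand": 0.4},
    {"dp": [0,1,55],"twist": [0,0,0],"hand": 0.4},
    {"dp": [0,1,68],"twist": [0,0,0],"hand": 0.4},
    {"dp": [0,1,73],"twist": [0,0,0],"hand": 0.4},
    {"dp": [0,1,73],"twist": [0,0,0],"hand": 0.4}
  ]
}}

```text
clock: 31.12
tool_pos: [0.4885, -0.2145, 0.0469]
eef_rot: [0.721, 0.692, 0.0, 0.0]
contact_force: [-0.5, -0.2, 0.1]
opening: 0.699
finger_force: 0.0
```

Call:
{"fn": "step_arm", "kwargs": {
  "motion": [
    {"dp": [0,0,0],"twist": [0,0,0],"hand": -1},
    {"dp": [0,0,0],"twist": [0,0,0],"hand": -1},
    {"dp": [0,0,0],"twist": [0,0,0],"hand": -1},
    {"dp": [0,0,0],"twist": [0,0,0],"hand": -1},
    {"dp": [0,0,0],"twist": [0,0,0],"hand": -1}
  ],
  "force": 50
}}

```text
clock: 31.75
tool_pos: [0.4876, -0.2146, 0.0467]
eef_rot: [0.721, 0.692, -0.001, -0.0]
contact_force: [-1.9, -0.5, 3.8]
opening: 0.293
finger_force: 50.0
```

```bash
cat > meas.py <<'E'
import sys
from cross import *
g=[float(a) for a in sys.argv[1:3]]
for n in ("top","scene"):
    s=r.snapshot(n); c=cross(s,g); print(n,c); save(s,f"pics/m_{n}_{r.get_state()['clock']:.2f}.png")
E
python3 meas.py 527 18; python3 nav.py
```

```text
top (array([527.14850854,  17.07165301]), array([264.56688192, 224.09478782]), np.int64(80))
scene (array([527.6601023 ,  18.95265601]), array([297.76168653, 198.3015582 ]), np.int64(52))
t 31.85 at [ 487.6 -214.7   46.7] yaw 87.64 tilt 0.07 open 0.288
```

Call:
{"fn": "step_arm", "kwargs": {
  "motion": [
    {"dp": [12,-0.5,0],"twist": [0,0,0],"hand": -1},
    {"dp": [32,-1.4,0],"twist": [0,0,0],"hand": -1},
    {"dp": [54,-2.4,0],"twist": [0,0,0],"hand": -1},
    {"dp": [76,-3.3,0],"twist": [0,0,0],"hand": -1},
    {"dp": [98,-4.3,0],"twist": [0,0,0],"hand": -1}
  ]
}}

```text
clock: 32.48
tool_pos: [0.4884, -0.1166, 0.0467]
eef_rot: [0.722, 0.692, -0.0, 0.001]
contact_force: [0.7, -3.9, 1.9]
opening: 0.29
finger_force: 50.0
```

Call:
{"fn": "step_arm", "kwargs": {
  "motion": [
    {"dp": [22,-1,0],"twist": [0,0,0],"hand": -1},
    {"dp": [44,-1.9,0],"twist": [0,0,0],"hand": -1},
    {"dp": [66,-2.9,0],"twist": [0,0,0],"hand": -1},
    {"dp": [88,-3.8,0],"twist": [0,0,0],"hand": -1},
    {"dp": [110,-4.8,0],"twist": [0,0,0],"hand": -1}
  ]
}}

```text
clock: 33.1
tool_pos: [0.4877, -0.0066, 0.0467]
eef_rot: [0.722, 0.692, -0.001, 0.001]
contact_force: [0.4, -4.4, 3.3]
opening: 0.288
finger_force: 50.0
```

```bash
python3 nav.py; python3 meas.py 527 226;  python3 nav.py "487 92.3 46.7 87.5"
```

```text
t 33.1 at [487.7  -6.6  46.7] yaw 87.56 tilt 0.12 open 0.288
top (array([528.42396524, 225.08691302]), array([188.6150266 , 222.52393617]), np.int64(74))
scene (array([528.27916975, 231.55619799]), array([367.3852349 , 206.40134228]), np.int64(53))
t 33.2 at [488.2  -2.2  46.7] yaw 87.92 tilt 0.22 open 0.293
0 dp [94.4 -4.6 -0. ] twist 0.0074 rows 2.0
```

Call:
{"fn": "step_arm", "kwargs": {
  "motion": [
    {"dp": [20,-0.9,0],"twist": [0,0,0],"hand": -1},
    {"dp": [38,-1.6,0],"twist": [0,0,0],"hand": -1},
    {"dp": [56,-2.4,0],"twist": [0,0,0],"hand": -1},
    {"dp": [72,-3.1,0],"twist": [0,0,0],"hand": -1},
    {"dp": [85,-3.7,0],"twist": [0,0,0],"hand": -1}
  ]
}}

```text
clock: 33.83
tool_pos: [0.4874, 0.078, 0.0467]
eef_rot: [0.722, 0.692, -0.001, 0.001]
contact_force: [-0.2, -5.7, 5.1]
opening: 0.291
finger_force: 50.0
```

Call:
{"fn": "step_arm", "kwargs": {
  "motion": [
    {"dp": [5,-0.2,0],"twist": [0,0,0],"hand": -1},
    {"dp": [9,-0.4,0],"twist": [0,0,0],"hand": -1},
    {"dp": [12,-0.5,0],"twist": [0,0,0],"hand": -1},
    {"dp": [12,-0.5,0],"twist": [0,0,0],"hand": -1},
    {"dp": [12,-0.5,0],"twist": [0,0,0],"hand": -1}
  ]
}}

```text
clock: 34.45
tool_pos: [0.4873, 0.0899, 0.0467]
eef_rot: [0.722, 0.692, -0.001, 0.0]
contact_force: [0.1, -4.4, 4.8]
opening: 0.29
finger_force: 50.0
```

Call:
{"fn": "step_arm", "kwargs": {
  "motion": [
    {"dp": [0,0,0],"twist": [0,0,0],"hand": -1},
    {"dp": [0,0,0],"twist": [0,0,0],"hand": -1},
    {"dp": [0,0,0],"twist": [0,0,0],"hand": -1}
  ]
}}

```text
clock: 34.83
tool_pos: [0.4873, 0.0899, 0.0467]
eef_rot: [0.722, 0.692, -0.0, 0.0]
contact_force: [-0.1, -4.0, 4.6]
opening: 0.289
finger_force: 50.0
```

```bash
python3 nav.py; python3 look.py l7|sed -n 1,8p
python3 - <<'E'
from cross import *
s=r.snapshot("scene"); np.savez("/tmp/scene2.npz",**s); print(cross(s,(527.5,324),.02))
a=s["pixels"][180:240,370:430][:,:,::-1]; cv2.imwrite("pics/c2.png",cv2.resize(a,(600,600),interpolation=cv2.INTER_CUBIC))
E
```

```text
t 34.83 at [487.3  89.9  46.7] yaw 87.59 tilt 0.07 open 0.289
on panel
c 486 57 size 26 17 ang 1.0 z [42. 57. 60.] px [249. 239.] n 67 rgb [88. 61. 37.]
bench
c 549 168 size 188 124 ang 87.6 z [16. 18. 21.] px [198. 208.] n 1512 rgb [153. 147. 137.]
c 545 102 size 31 22 ang 89.9 z [16. 18. 21.] px [234. 216.] n 89 rgb [181. 176. 165.]
c 374 88 size 35 14 ang -87.8 z [16. 18. 20.] px [238. 280.] n 73 rgb [187. 179. 166.]
panel
tray
(array([528.22741819, 326.20572789]), array([399.24673203, 210.02287582]), np.int64(30))
```

View pics/c2.png

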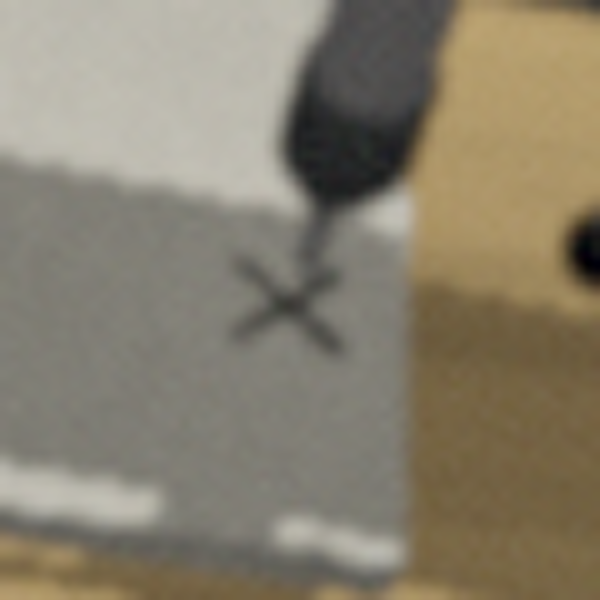

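The crop shows the cross at crop (288,300) and the bit tip at crop (308,266), slightly up and to the right as expected for a tip 14 mm higher. I'll compute the residual.

Run:
```python
from cross import *
s=dict(np.load("/tmp/scene2.npz"))
f=lambda x,y:(370+(x+.5)/10-.5,180+(y+.5)/10-.5)
print("cross",ray(s,f(288,301),.018),"tip",ray(s,f(308,266),.032))
C=cloud(s); print((C[199:208,397:406,2]*1000).round().astype(int))
# template-free cross: intersect the two strokes by line fit on dark pixels beneath bit excluded
for X in [(527.3,326,.018),(527.3,326,.032)]:
    t,o=cam(s); p=o.inv().apply(np.array([X[0]/1e3,X[1]/1e3,X[2]])-t); u=p[0]/p[2]*s["fx"]+s["cx"]; v=p[1]/p[2]*s["fy"]+s["cy"]; print("proj",u,v,"crop",(u-370+.5)*10-.5,(v-180+.5)*10-.5)
w=r.get_state(); k=r.snapshot("wrist"); save(k,"pics/w2.png")
```

```text
cross [527.19883908 323.58149046  18.        ] tip [524.47828536 326.61145507  32.        ]
[[19 18 16 80 87 92 90 94 91]
 [18 20 15 18 77 85 83 86 88]
 [17 18 19 16 63 66 65 76 16]
 [19 18 16 20 61 59 57 16 21]
 [21 20 18 54 56 62 21 22 18]
 [18 15 20 48 47 50 17 18 22]
 [18 19 19 42 47 22 18 17 17]
 [18 17 38 39 44 17 18 16 18]
 [17 21 19 37 17 19 16 20 18]]
proj 399.1710317898789 209.76965922891452 crop 296.21031789878896 302.1965922891452
proj 400.15931875130144 206.85572406557637 crop 306.0931875130144 273.0572406557637
```

View pics/w2.png

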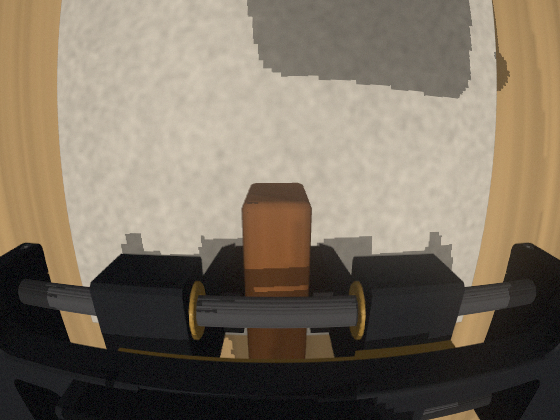

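The wrist view shows only the pull held between the pads, with the cross out of view. The residual from the scene camera and the slide is about +2.3 mm in y. I'll nudge it, release and back off.

Call:
{"fn": "step_arm", "kwargs": {
  "motion": [
    {"dp": [1.2,0,0],"twist": [0,0,0],"hand": -1},
    {"dp": [2.3,0,0],"twist": [0,0,0],"hand": -1},
    {"dp": [2.3,0,0],"twist": [0,0,0],"hand": -1},
    {"dp": [2.3,0,0],"twist": [0,0,0],"hand": -1}
  ]
}}

```text
clock: 35.48
tool_pos: [0.4873, 0.0916, 0.0467]
eef_rot: [0.722, 0.692, -0.001, 0.001]
contact_force: [0.0, -6.3, 5.6]
opening: 0.292
finger_force: 50.0
```

Call:
{"fn": "step_arm", "kwargs": {
  "motion": [
    {"dp": [0,0,0],"twist": [0,0,0],"hand": 0},
    {"dp": [0,0,0],"twist": [0,0,0],"hand": 0.4},
    {"dp": [0,0,0],"twist": [0,0,0],"hand": 0.4},
    {"dp": [0,0,0],"twist": [0,0,0],"hand": 0.4}
  ]
}}

```text
clock: 35.98
tool_pos: [0.4876, 0.0935, 0.0465]
eef_rot: [0.721, 0.693, 0.0, -0.0]
contact_force: [-0.0, -0.2, 1.1]
opening: 0.696
finger_force: 0.0
```

Call:
{"fn": "step_arm", "kwargs": {
  "motion": [
    {"dp": [0,0,-20],"twist": [0,0,0],"hand": 0.4},
    {"dp": [0,0,-50],"twist": [0,0,0],"hand": 0.4},
    {"dp": [0,0,-100],"twist": [0,0,0],"hand": 0.4},
    {"dp": [-60,0,-100],"twist": [0,0,0],"hand": 0.4},
    {"dp": [-120,0,-100],"twist": [0,0,0],"hand": 0.4}
  ]
}}

```text
clock: 36.6
tool_pos: [0.4832, -0.0275, 0.1474]
eef_rot: [0.721, 0.693, 0.001, 0.001]
contact_force: [0.6, -0.7, -0.5]
opening: 0.702
finger_force: 0.0
```

Call:
{"fn": "step_arm", "kwargs": {
  "motion": [
    {"dp": [-60,0,0],"twist": [0,0,0],"hand": 0.4},
    {"dp": [-120,0,0],"twist": [0,0,0],"hand": 0.4},
    {"dp": [-120,0,0],"twist": [0,0,0],"hand": 0.4}
  ]
}}

```text
clock: 36.98
tool_pos: [0.4761, -0.1536, 0.1463]
eef_rot: [0.725, 0.688, -0.002, 0.001]
contact_force: [-0.5, 0.9, 0.0]
opening: 0.697
finger_force: 0.0
```

```bash
python3 - <<'E'
from cross import *
s=r.snapshot("top"); save(s,"pics/f_top.png"); C=cloud(s)
print("panel"); blobs(s,C,.010,.08,(.3,.72),(-.15,.40),1000)
print("pull"); blobs(s,C,.045,.08,(.3,.72),(-.1,.2),100)
print("tape/tub"); blobs(s,C,.03,.08,(.73,.86),(-.25,.1),60)
im=[]
for i in range(8):
    s=r.snapshot("scene"); im.append(s["pixels"].astype(float))
C=cloud(s); blobs(s,C,.010,.07,(.3,.72),(-.15,.31),1000)
a=np.mean(im,0).astype(np.uint8); s["pixels"]=a; np.savez("/tmp/scene3.npz",**s)
cv2.imwrite("pics/c3.png",cv2.resize(a[180:240,370:430][:,:,::-1],(600,600),interpolation=cv2.INTER_CUBIC))
E
python3 nav.py
```

```text
panel
c 492 200 size 320 241 ang 87.5 z [16. 18. 21.] px [199. 237.] n 9986 rgb [170. 163. 151.]
pull
c 488 90 size 80 26 ang 87.7 z [56. 58. 61.] px [236. 238.] n 303 rgb [138.  94.  53.]
tape/tub
c 784 24 size 70 70 ang 35.8 z [34. 38. 42.] px [264. 130.] n 601 rgb [107.  25.  19.]
c 777 -151 size 140 82 ang -88.0 z [36. 53. 61.] px [329. 131.] n 503 rgb [130. 108.   4.]
c 493 178 size 273 248 ang 87.7 z [15. 18. 22.] px [350. 199.] n 5297 rgb [165. 161. 149.]
t 37.42 at [ 478.  -145.4  146.6] yaw 87.79 tilt 0.02 open 0.699
```

View pics/c3.png

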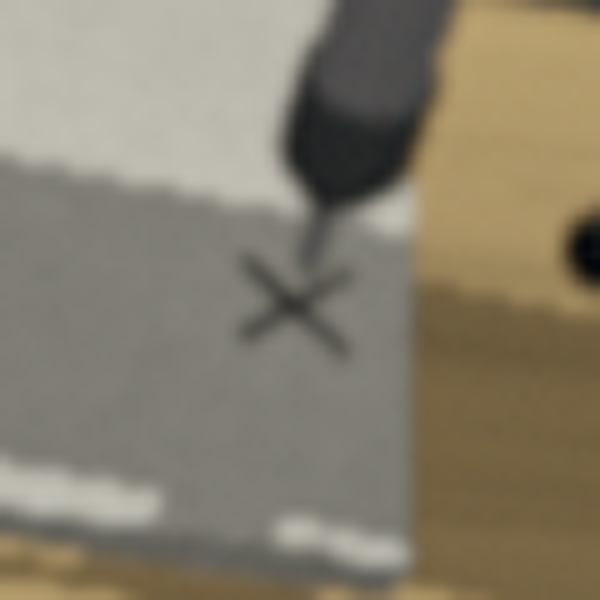

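View pics/f_top.png

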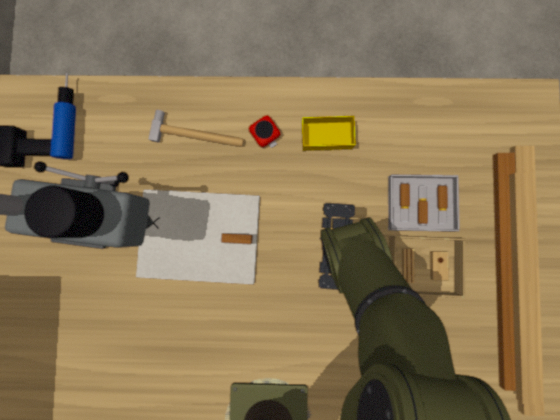

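The close crop shows the cross centre at (294,303), against a projected bit axis at (296,302), so it is within about 1–2 mm. In the top view the tray holds three chisels, the crate two offcuts, the bystanders are unmoved and the arm is clear. Handing in.

```bash
python3 -c "
from plant import r
print(r.finish_job())"
```

```text
the job is handed in; nothing more can be done
None
```

The job is handed in at about 37 s of the 210 s allowed: all three chisels are in the tray, both offcuts that were present are in the crate, and the panel lies flat with its cross under the drill bit to within about 1–2 mm by the scene camera.

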